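# Clip, photograph and unclip a coffee-grind slide on the grind camera

## Task

Photograph the glass slide of ground coffee that lies on the grind camera: lift the spring clip's foot, swing it onto the slide's free edge and press it firmly but gently home until the slide is jammed against the fence, then let go and press the green shutter button right down. Then lift the clip off and swing it back to its stop, leaving the slide lying against the fence and everything else where it is.

Things in the scene. Friction and masses are not known exactly. Their poses are not given: they have to be found in the camera images.
- grind_camera: Fixed low white housing, 220 x 290 x 70 mm, with a flat aluminium stage plate on top and a round lit window (42 mm across) flush in it. Origin: under the housing's centre, right below the window centre; x runs across the stage from the louvred side to the cable side, y towards the fence rail, z up. Stage surface at z = 70 mm in this frame.
- slide: Loose clear glass slide with a dark-brown round cell of coffee sealed flush in it, 80 x 60 x 5 mm (x, y, z), 65 g. Origin: centre of the underside. It lies on the stage, its far long edge (y = +30 mm) 2 to 6 mm short of the fence, its free long edge (y = -30 mm) towards the clip. It slides easily. The glass chips if the clip or fingers load it beyond 18 N.
- clip (a joint): Angle (rad) of the spring clip about its upright pivot screw. 0: arm parallel to the grind camera's x, about where it meets a seated slide (-0.12 to 0.12 as the fence is set). Grows anticlockwise seen from above, away from the slide, to a hard stop at 1.30. Stays where it is left; turning it takes about 1 N at the thumb post.
- pivot (a point): Centre of the clip's pivot screw on the stage surface: 60 mm along the grind camera's x and -45 mm along its y from the window centre.
- clip_arm: Sprung arm of the clip, a steel strip 10 mm wide. Origin on the pivot axis at the stage surface; the arm runs 60 mm along its -x, the foot at its end points along +y, to the slide. A spring holds the arm down at its rest; raising the foot takes 2.3 N plus 0.3 N per mm, at most 12 mm. With the foot on the glass, a sideways push of 8 to 12 N at the post seats step, slide and fence.
- clip_knob (a point): Centre line of the round black thumb post, 12 mm across, that stands up from the end of the arm, 60 mm from the pivot axis and 15 mm behind the step's face. The post rises from 5 to 38 mm above the stage; this point is 30 mm above the stage with the arm at rest.
- clip_step (a point): Top middle of the step, the upright face under the foot's root that butts the slide's free edge, at (-60, 15, 3.5) mm in the clip_arm frame; the face spans 0.5 to 5 mm above the stage at rest. With the clip home this point lies on the slide's free edge.
- shutter (a joint): Travel of the green shutter button, pressed straight down (m): 0 up, 0.006 fully down. Springs back. 1.5 N to start, 5 N fully down.
- shutter_top (a point): Centre of the top of the green button (26 mm across, in a 42 mm black collar), 22 mm above the stage when up.
- spare_slide: Another loose slide of the same size with a light-brown cell, lying on the stage beyond the fence. Leave it.
- tamper: Tamper with wooden handle, 58 mm across, 87 mm high, standing. Leave it.
- portafilter: Portafilter with wooden handle, 190 mm long, on the counter. Leave it.
- mug: White mug, 80 mm across, 85 mm high. Leave it.
- bean_jar: Jar of beans, 64 mm across, 90 mm high. Leave it.
- brush: Brush, 160 mm long, lying. Leave it.
- dosing_cup: Steel dosing cup, 58 mm across, 45 mm high. Leave it.
- glass: Drinking glass, 68 mm across, 80 mm high. Leave it.
- window (a point): Window centre on the stage. Beside it a dark steel fence rail (112 mm along the grind camera's x, 9 mm high) is locked in slots: its face towards the slide lies parallel to x at 23 to 37 mm along y; where exactly is not reported and must be felt as the slide stops. Its two ears, 4 mm high, reach 26 mm out and leave the slide 6 mm of play along x at either end.
- clip_foot (a point): Middle of the foot's flat underside, (-60, 20, 3.5) mm in the clip_arm frame. The foot is 12 mm wide; flat from y = 15 mm (the step) to 25 mm, then a turned-up lip to 30 mm. At rest it hangs 3.5 mm above the stage, lower than the 5 mm glass: raise it 2 to 4 mm to pass over the slide's edge, unraised it jams against the edge.
There are look-alikes about, which are no part of the job. What is shaped like the slide but blue or pink is not meant.

How it is judged (in metres and radians):
On the way, in this order (a step that is already met when the one before it is completed fails the run):
1. the clip's foot lies on the slide and its step is pressed home on the slide's free edge, the slide jammed against the fence (z of clip_step in the frame of slide between 0.0035 and 0.0085 m and y of clip_step in the frame of slide between -0.032 and -0.028 m and contact force between slide and fence_c0 above 4 N), for 0.15 s.
2. with the clip left holding the slide, the shutter button is pressed right down (value of joint shutter above 0.005 m and z of clip_step in the frame of slide between 0.0035 and 0.007 m and y of clip_step in the frame of slide above -0.033 m and contact force between the fingers and clip_arm below 0.5 N), for 0.1 s.
At the end, for the whole second after the job is handed in: The clip is swung back to its stop (angle over 1.22 of 1.30 rad), the button is up, and the slide lies flat and still on the stage, square to the fence (0.05 rad) and within 3 mm of it (value of joint clip above 1.22 rad and value of joint shutter below 0.001 m and y of fence_c0 in the frame of slide below 0.038 m and angle between the x axis of slide and the x axis of grind_camera, either way round below 0.05 rad and z of slide in the frame of grind_camera below 0.0715 m and angle between slide's own z axis and vertical below 0.03 rad and linear speed of slide below 0.01 m/s); the robot touches nothing.
It fails at once if the glass slide is loaded by the clip with more than 18 N (contact force between clip_arm and slide above 18 N).
It fails at once if the glass slide is loaded by the fingers with more than 18 N (contact force between the fingers and slide above 18 N).
It fails at once if the slide is tipped or lifted off the stage (angle between slide's own z axis and vertical above 0.1 rad or z of slide in the frame of grind_camera above 0.076 m).
It fails at once if a bystander is disturbed (distance of spare_slide from where it was at the start of the episode above 0.01 m or distance of any of tamper, portafilter, mug, bean_jar, brush, dosing_cup, glass from where it was at the start of the episode above 0.015 m).
It also fails if it takes over 72 s, if anything falls off the work surface, if the arm or the gripper's body presses on something with over 40 N, if the wrist force passes 120 N, or if a joint passes its speed limit or range.

## Robot

A 6-joint arm with a two-finger parallel gripper is mounted at the origin on the work surface. World frame = base frame: x ahead of the robot, y to its left, z up, the work surface at z = 0. Lengths are in mm, angles in rad, forces in N, time in s.
With the tool pointing down it reaches from about 250 to 775 mm from the base axis. Payload 4 kg.
Tool frame: the origin (TCP) lies on the centre line of the jaws, within the pads' length; the fingertips stand 22 mm ahead of it and the grasp point (between the pads) lies 3 mm ahead of it (bot.tips_ahead is the distance from the TCP to the fingertips, in mm); z points along the fingers, y is the direction in which the jaws open and shut (so a half turn about z gives the same grasp; the last joint's range is limited). The gripper opens to 85 mm and grips with 20 to 120 N. Pads are 22 mm wide; open, the fingers measure 114 mm over their backs; the gripper's body (76 mm by 85 mm) begins 54 mm behind the grasp point. The pads swing forward as they close: fully open they stand 13 mm farther back than shut.
Start: joints at [1.204, 0.087, 1.371, -0, 1.684, -0.103], TCP at [143.421, 530.986, 253.341] pointing down, gripper open.
Joint ranges: [-3.1, 3.1], [-0.76, 2.03], [0.27, 2.55], [-1.08, 4.22], [0.17, 2.65], [-2.57, 2.57]. Speed limits (rad/s): [2.79, 2.79, 3.14, 3.14, 3.14, 3.14].

## Interface

Orientations are given as a unit quaternion [x, y, z, w].
In Python, from cell import telemetry, imaging, bot, nets gives the robot as it stands.
- The arm moves only by the tool servo_tool, never from a script. Its argument "deltas" is a list of rows, each a list of 3 entries, a list of its own where there are three numbers: the gripper's target within -1 to 1 (fully open at 1, half-way at 0, shut at -1), then the shift along the tool's x, y, z in mm, then the turn about the tool's z in rad. In form: [[hand, [dx, dy, dz], twist], ...]. A call has 1 to 8 rows; each row is the pose to reach, as a shift and turn from the pose measured when the call began, along the tool's axes at that moment; what a row does not reach only later rows make up. A row lasts 1/8 s, in which the tool goes at most 62.5 mm and 10.7 degrees, less where a joint would pass 70% of its speed; a pose out of reach is approached as far as the arm can. A call with a gripper value outside its range is refused whole. The fingers move at their own pace and stop on an object; "force" is the grip in N (left out, the last holds). Time passes only in rows, so rows that repeat a pose let the fingers close. It gives the time, the measured TCP pose, the force and the opening at its end, in the units of the state.
- telemetry.get_obs(): the state, without advancing time (a new reading comes with each control period).
- imaging.capture(name): name is "scene" or "top"; returns the picture (420x560x3 uint8, red, green, blue); there is no depth.
- imaging.camera_params(name): a dict with "K" (3x3 intrinsics, pixels), "k1" (the pictures are not rectified: a ray, as slopes to the right and down, at radius r is drawn at 1 + k1 r^2 times it, then the intrinsics apply), "camera_from_world" (4x4, takes a point from world to camera coordinates). Camera axes: x right, y up, looking along -z (the intrinsics and any distortion apply to the point x, -y, -z); pixel columns grow to the right and rows downward; lengths in mm; the calibration is good to about 2 mm. A picture is of the moment at which its call begins. camera_params takes no time and is no camera call.
- bot.finish_job(): hands the job in, once; it reports no verdict.
Trained networks look in the newest picture that a camera, given by its name, has taken for a name from the list of things; names that differ only in an ending like _2 or _b are one class to them, and where a whole thing is asked for, a point or a joint stands for the part that bears it (a point fixed in the world has none). Each returns a list of dicts, best first, with "score" (0 to 1); they miss things now and then, are a little off and sometimes report something else, mostly with a low value. They report only what shows in the picture. A call takes as long as a camera call. They do not tell look-alikes from the thing itself.
- nets.look_for(thing, camera): "xyz" ([x, y, z] in mm, in world coordinates, good to about 4 mm: the middle of the surface that is visible of it).
- nets.trace(thing, camera): "region" (420x560 bool, what is visible of it).
- nets.tip_of(thing, camera): "xyz" ([x, y, z] in mm, in world coordinates, good to about 4 mm: a listed point, or the origin of a listed thing).
The state is a dict: "time_s": time; "joint_positions": joint angles; "joint_vel": joint speeds; "tau": joint torques, N m; "tcp_pos": TCP position; "tcp_rot": TCP orientation; "force": force on the tool from outside, world axes, zero at the start; "wrist_torque": the same for the moment, N m; "finger_gap": finger opening in mm.
Only numpy, scipy, OpenCV 4.12 (cv2) and the standard library are available. Lean on these libraries where they do the work, as an engineer would, in place of code of your own. Each camera call takes 0.05 s, during which the arm holds its last target.

## Working session

There is one attempt and no reset: what is moved stays moved. The work goes in short steps, Python scripts to look and compute and a tool call to move; the robot and the scene stay as the last step left them, time stands still between calls to the robot, and variables do not carry over. Pictures are saved under pics/ and viewed, and the job is handed in when it is done.

Besides the shell and the picture viewer there is one more tool, called after "Call:" as a command line: name --argument value ..., lists and objects as JSON in quotes. servo_tool: Moves the arm, as the interface text tells. Its arguments: {"type":"object","properties":{"deltas":{"type":"array","items":{"type":"array"}},"force":{"type":"number"}},"required":["deltas"]}

```bash
ls; mkdir -p pics; python3 - <<'E'
from cell import telemetry, imaging, bot, nets
import cv2
o=telemetry.get_obs(); print(o, bot.tips_ahead)
for n in ("scene","top"):
    im=imaging.capture(n); cv2.imwrite(f"pics/{n}0.png",im[:,:,::-1]); p=imaging.camera_params(n); print(p)
for t in ["grind_camera","slide","clip_knob","clip_step","pivot","shutter_top","window","clip_foot","clip_arm"]:
    for n in ("scene","top"):
        try: print(t,n,[(d["score"],d["xyz"]) for d in nets.tip_of(t,n)][:3])
        except Exception as e: print(t,n,e)
print(telemetry.get_obs()["time_s"])
E
```

```text
pics
{'time_s': 0.0, 'joint_positions': array([ 1.20388145e+00,  8.79401425e-02,  1.37229140e+00,  1.73065344e-06,
        1.68357549e+00, -1.03082002e-01]), 'joint_vel': array([ 1.25051453e-03,  1.21677743e-03, -6.78710902e-04,  5.73573475e-06,
       -3.26973315e-04, -6.71904923e-04]), 'tau': array([ 1.04113763e-04, -3.51889765e+01, -3.13262737e+01, -2.77640092e-04,
        1.11447470e-02, -8.61636437e-06]), 'tcp_pos': array([143.26103667, 530.54381675, 252.12833598]), 'tcp_rot': array([ 1.31533993e-01,  9.91311042e-01, -1.07655773e-03, -2.58635902e-04]), 'force': array([-0.43492078, -0.41958184,  0.17598501]), 'wrist_torque': array([-0.0075024 ,  0.01356581, -0.0208416 ]), 'finger_gap': 85.05945308631836} 22.0
{'K': array([[426.64677969,   0.        , 282.90616088],
       [  0.        , 426.64677969, 209.40583955],
       [  0.        ,   0.        ,   1.        ]]), 'k1': -0.09583858934352352, 'camera_from_world': array([[-6.48446708e-01,  7.61187623e-01,  1.05009239e-02,
         3.74393217e+02],
       [-6.19312953e-01, -5.35506449e-01,  5.74181425e-01,
         3.12269177e+02
[... 1030 characters left out ...]
knob scene [(0.71, [606.8, -136.6, 98.8])]
clip_knob top [(0.59, [610.1, -134.5, 98.5])]
clip_step scene [(0.55, [594.2, -127.5, 76.9])]
clip_step top [(0.4, [593.9, -127.6, 76.3])]
pivot scene [(0.89, [639.4, -84.0, 66.8]), (0.56, [720.5, -285.6, 0.3])]
pivot top []
shutter_top scene [(0.52, [513.7, -147.7, 91.8]), (0.34, [578.8, -44.8, -2.8])]
shutter_top top [(0.45, [510.2, -147.7, 89.1])]
window scene [(0.56, [581.6, -44.9, 73.3])]
window top [(0.71, [593.6, -125.2, 73.9]), (0.59, [578.2, -43.7, 67.3])]
clip_foot scene [(0.64, [589.0, -123.8, 73.5])]
clip_foot top [(0.46, [590.9, -118.2, 77.0])]
clip_arm scene [(0.44, [639.5, -83.4, 65.6])]
clip_arm top [(0.45, [641.1, -79.6, 69.5])]
1.0
```

View pics/scene0.png

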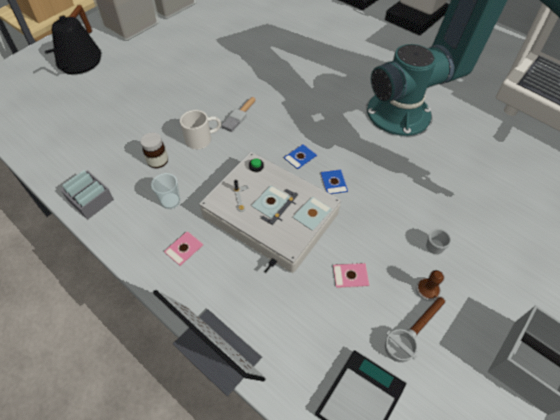

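View pics/top0.png

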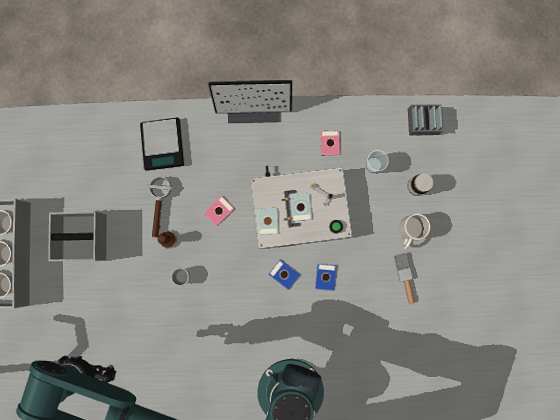

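```bash
python3 - <<'E'
import cv2
im=cv2.imread("pics/top0.png")
c=im[130:290,220:420]; cv2.imwrite("pics/top0z.png",cv2.resize(c,None,fx=3.7,fy=3.7,interpolation=cv2.INTER_CUBIC))
im=cv2.imread("pics/scene0.png")
c=im[180:340,100:290]; cv2.imwrite("pics/scene0z.png",cv2.resize(c,None,fx=3.7,fy=3.7,interpolation=cv2.INTER_CUBIC))
E
```

```text
(no output)
```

View pics/top0z.png

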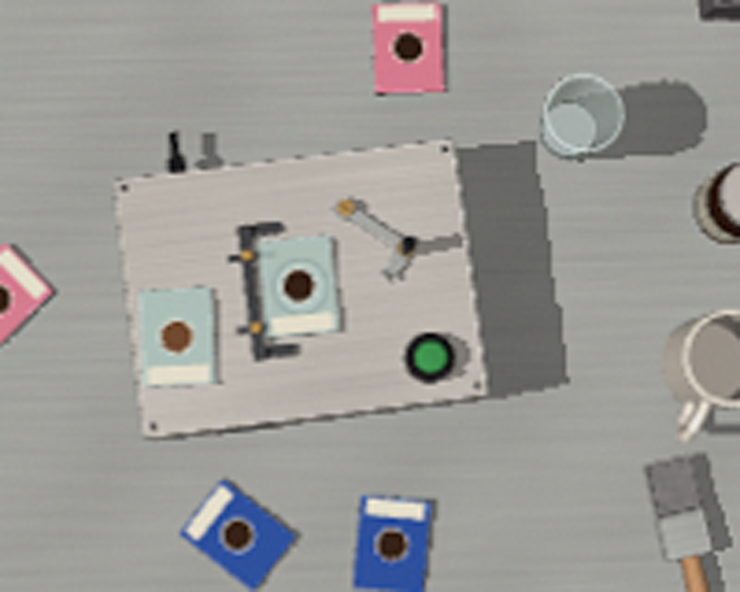

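View pics/scene0z.png

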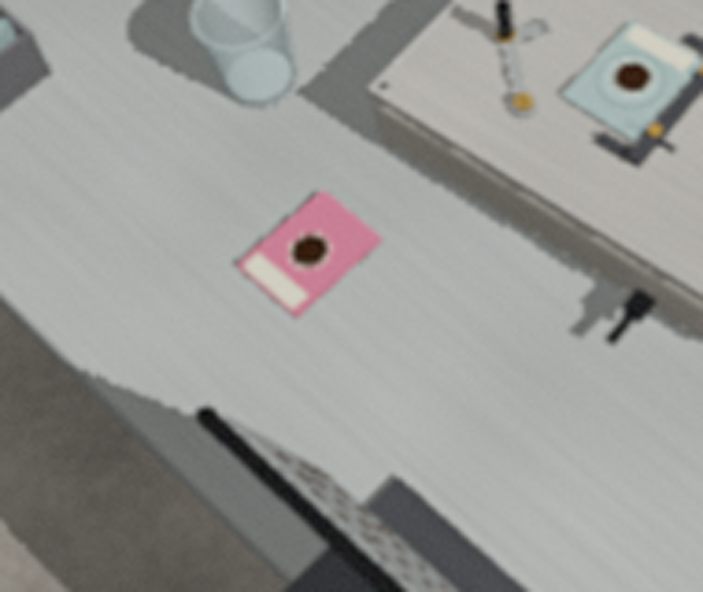

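```bash
cat > h.py <<'E'
import numpy as np, cv2
from cell import telemetry, imaging, bot, nets
def unproj(uv,cam,z):
    p=imaging.camera_params(cam); K=p["K"];k1=p["k1"];T=np.array(p["camera_from_world"])
    d=np.array([(uv[0]-K[0,2])/K[0,0],(uv[1]-K[1,2])/K[1,1]])
    q=cv2.undistortPoints(np.array([[uv]],float),K,np.array([k1,0,0,0,0.]))[0,0]
    R=T[:3,:3];c=-R.T@T[:3,3]; r=R.T@np.array([q[0],-q[1],-1.])
    return c+r*(z-c[2])/r[2]
def proj(P,cam):
    p=imaging.camera_params(cam);T=np.array(p["camera_from_world"]);q=T[:3,:3]@np.array(P,float)+T[:3,3]
    a,b=q[0]/-q[2],-q[1]/-q[2];f=1+p["k1"]*(a*a+b*b)
    return p["K"][0,0]*a*f+p["K"][0,2],p["K"][1,1]*b*f+p["K"][1,2]
E
python3 - <<'E'
from h import *
print("gc corners")
C=np.array([unproj((220+a/3.7,130+b/3.7),"top",70)[:2] for a,b in [(117,182),(455,143),(487,393),(148,437)]])
print(C, C.mean(0))
for n,(a,b),z in [("screwTL",(124,187),70),("TR",(445,149),70),("BR",(477,385),70),("BL",(153,427),70),("pivot",(349,208),76),("knobtop",(409,245),108),("btn",(431,357),92),("cell",(299,286),75),("sl",(258,240),75),("sl",(333,237),75),("sl",(341,328),75),("sl",(268,336),75),("fence1",(256,232),79),("fence2",(267,352),79)]:
    print(n,unproj((220+a/3.7,130+b/3.7),"top",z))
for n,(a,b),z in [("pivot",(521,102),76),("knobtop",(503,5),108),("cell",(632,77),75),("slA",(562,95),75),("slB",(632,22),75),("slC",(632,138),75),("slD",(700,68),75)]:
    print("scene",n,unproj((100+a/3.7,180+b/3.7),"scene",z))
E
```

```text
gc corners
[[ 663.94211195  106.69641793]
 [ 691.16899682 -176.45744747]
 [ 481.42456888 -196.04923901]
 [ 451.53476277   84.50493154]] [572.0176101  -45.32633425]
screwTL [659.60082751 100.92370823  70.        ]
TR [ 686.22957163 -167.87192308   70.        ]
BR [ 488.23607777 -187.95261077   70.        ]
BL [459.66353846  80.24155226  70.        ]
pivot [637.12285436 -85.59712286  76.        ]
knobtop [ 601.29167299 -131.34926686  108.        ]
btn [ 510.96086585 -148.10328585   92.        ]
cell [573.11963908 -42.53364613  75.        ]
sl [612.09539082  -9.55645824  75.        ]
sl [613.29425357 -71.71912401  75.        ]
sl [537.59302226 -76.30161908  75.        ]
sl [532.29937698 -15.97827769  75.        ]
fence1 [618.279987    -7.99370681  79.        ]
fence2 [518.86101203 -14.77243513  79.        ]
scene pivot [640.16413308 -84.21493525  76.        ]
scene knobtop [ 605.17352318 -131.30029504  108.        ]
scene cell [575.60263199 -42.29833712  75.        ]
scene slA [617.53915321 -67.92410778  75.        ]
scene slB [540.12719865 -73.54035836  75.        ]
scene slC [612.93672866  -9.43014108  75.        ]
scene slD [539.69854184 -12.37784849  75.        ]
```

```bash
python3 - <<'E'
from h import *
import cv2
im=cv2.imread("pics/scene0.png")
c=im[140:280,190:350]; cv2.imwrite("pics/scene0y.png",cv2.resize(c,None,fx=4.2,fy=4.2,interpolation=cv2.INTER_CUBIC))
E
```

```text
(no output)
```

View pics/scene0y.png

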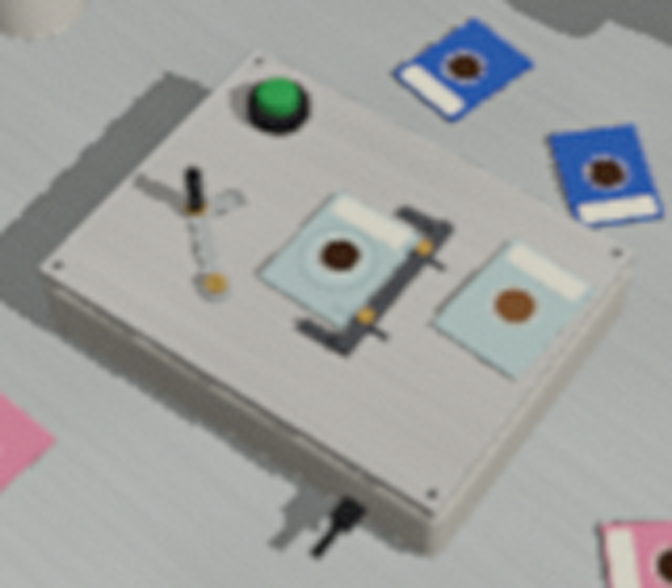

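```bash
cat >> h.py <<'E'
from scipy.spatial.transform import Rotation as Ro
def ang():
    o=telemetry.get_obs(); R=Ro.from_quat(o["tcp_rot"]).as_matrix(); return o,R,np.arctan2(R[1,1],R[0,1])
def to(P,yaw=None):
    o,R,a=ang(); d=R.T@(np.array(P)-o["tcp_pos"]); t=0 if yaw is None else -((yaw-a+np.pi/2)%np.pi-np.pi/2)
    print("t",round(o["time_s"],2),"tcp",o["tcp_pos"].round(1),"jaw",round(a,3),"F",o["force"].round(2),"gap",round(float(o["finger_gap"]),1),"| d",d.round(1),"tw",round(t,3))
E
python3 - <<'E'
from h import *
to([605,-132,190],-0.66)
# scene screws & button
for n,(a,b),z in [("far",(258,61),70),("left",(57,266),70),("front",(432,494),70),("right",(617,253),70),("btn",(277,95),92),("piv",(215,284),76),("knob",(192,172),108)]:
    print(n,unproj((190+(a+.5)/4.2-.5,140+(b+.5)/4.2-.5),"scene",z).round(1))
E
```

```text
t 1.0 tcp [143.4 531.  253.4] jaw 1.307 F [-0.05 -0.36  0.8 ] gap 85.2 | d [-618.5 -519.7   63.3] tw -1.175
far [ 489.6 -190.1   70. ]
left [ 689.  -168.9   70. ]
front [661.1  99.4  70. ]
right [461.9  78.9  70. ]
btn [ 516.8 -147.1   92. ]
piv [639.4 -84.9  76. ]
knob [ 604.4 -134.2  108. ]
```

Call:
servo_tool --deltas '[[0.0,[-39,-32.5,4],0.123],[0.0,[-78,-65,8],0.246],[0.0,[-117,-97.5,12],0.369],[0.0,[-156,-130,16],0.492],[0.0,[-195,-162,20],0.615],[0.0,[-233,-195,24],0.738],[0.0,[-271,-227,28],0.86],[0.0,[-309,-260,32],0.985]]' --force 25

```text
time_s: 2.0
tcp_pos: [374.7, 198.0, 221.5]
tcp_rot: [0.586, 0.81, 0.001, 0.0]
force: [0.7, 0.4, 0.0]
finger_gap: 42.6
```

```bash
python3 -c "
from h import *
to([605,-132,190],-0.66)"
```

```text
t 2.0 tcp [374.7 198.  221.5] jaw 0.318 F [0.74 0.35 0.03] gap 42.6 | d [-385.5  115.5   31.6] tw 0.978
```

Call:
servo_tool --deltas '[[0.0,[-48,14.5,4],0.12],[0.0,[-96,29,8],0.24],[0.0,[-145,43.5,12],0.36],[0.0,[-193,58,16],0.48],[0.0,[-241,72,20],0.6],[0.0,[-289,87,24],0.72],[0.0,[-338,101,28],0.84],[0.0,[-385.5,115.5,31.6],0.95]]'

```text
time_s: 3.0
tcp_pos: [605.8, -133.6, 189.8]
tcp_rot: [0.893, 0.451, 0.001, -0.0]
force: [0.6, 1.3, 0.6]
finger_gap: 42.8
```

```bash
python3 -c "
from h import *
to([605,-132,112],-0.63)
for n in ('scene','top'):
    im=imaging.capture(n); cv2.imwrite(f'pics/{n}1.png',im[:,:,::-1])
im=cv2.imread('pics/scene1.png')
c=im[120:260,190:350]; cv2.imwrite('pics/scene1z.png',cv2.resize(c,None,fx=4.2,fy=4.2,interpolation=cv2.INTER_CUBIC))
"
```

```text
t 3.0 tcp [ 605.8 -133.6  189.8] jaw -0.636 F [0.56 1.27 0.61] gap 42.8 | d [ 0.7 -1.6 77.8] tw -0.006
```

View pics/scene1z.png

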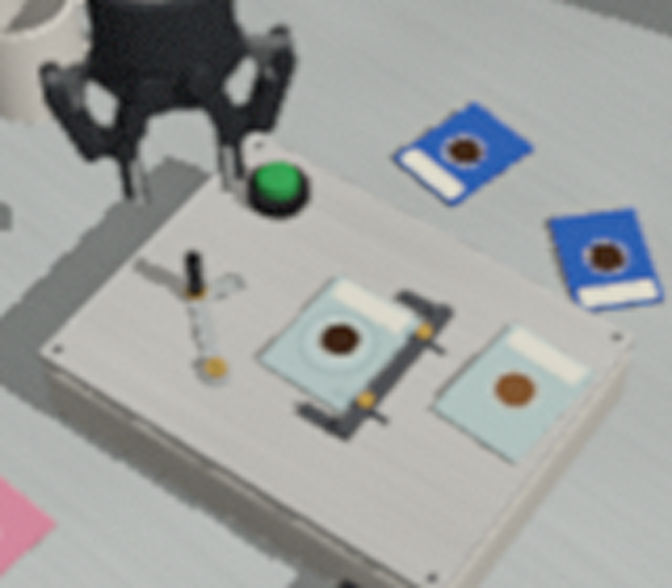

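```bash
python3 -c "
from h import *
for z in (168,108): 
  u=proj([605.8,-133.6,z],'scene'); print(u,((u[0]-190+.5)*4.2,(u[1]-120+.5)*4.2))
for s in (-1,1):
  u=proj(np.array([605.8,-133.6,168])+s*21*np.array([np.cos(-.636),np.sin(-.636),0]),'scene'); print(((u[0]-190+.5)*4.2,(u[1]-120+.5)*4.2))
im=cv2.imread('pics/top1.png')
c=im[130:290,250:400]; cv2.imwrite('pics/top1z.png',cv2.resize(c,None,fx=4,fy=4,interpolation=cv2.INTER_CUBIC))
"
```

```text
(np.float64(233.0864699861022), np.float64(165.17174226059416)) (np.float64(183.06317394162926), np.float64(191.82131749449547))
(np.float64(235.10702110471044), np.float64(181.0288947615803)) (np.float64(191.54948863978385), np.float64(258.42135799863723))
(np.float64(219.65018615301403), np.float64(185.6198599287477))
(np.float64(146.3111422829826), np.float64(198.069330929468))
```

View pics/top1z.png

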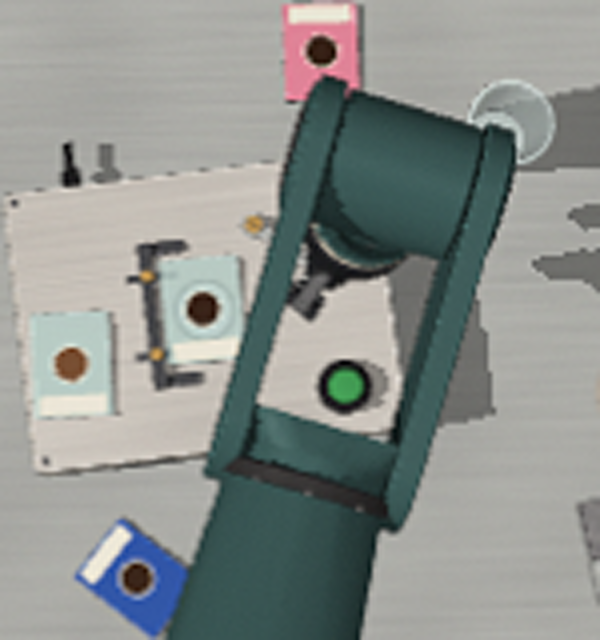

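Call:
servo_tool --deltas '[[0.0,[0,-1,25],0],[0.0,[0,-1,50],0],[0.0,[0,-1,70],0],[0.0,[0,-1,77],0],[0.0,[0,-1,77],0]]'

```text
time_s: 3.72
tcp_pos: [605.2, -135.2, 110.8]
tcp_rot: [0.893, 0.45, -0.001, -0.0]
force: [-0.3, -0.1, 0.5]
finger_gap: 42.7
```

```bash
python3 -c "
from h import *
to([605,-132,112],-0.63); print(bot.tips_ahead)
im=imaging.capture('scene')
im=im[:,:,::-1]
c=im[120:260,190:350]; cv2.imwrite('pics/scene2z.png',cv2.resize(c,None,fx=4.2,fy=4.2,interpolation=cv2.INTER_CUBIC))
"
```

```text
t 3.73 tcp [ 605.2 -135.2  110.8] jaw -0.637 F [-0.28 -0.09  0.54] gap 42.7 | d [ 2.4 -2.  -1.2] tw -0.007
22.0
```

View pics/scene2z.png

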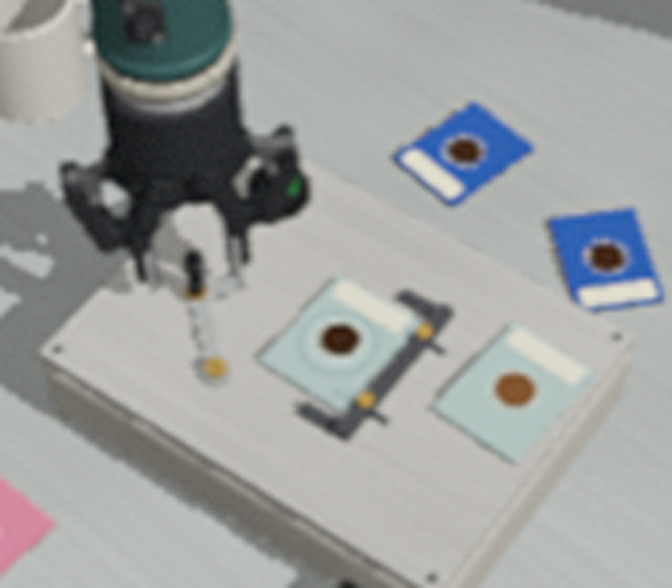

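Call:
servo_tool --deltas '[[-0.4,[1,-1,-1],0],[-0.7,[1,-1,-1],0],[-1,[1,-1,-1],0],[-1,[1,-1,-1],0],[-1,[1,-1,-1],0]]' --force 25

```text
time_s: 4.4
tcp_pos: [606.0, -134.2, 113.7]
tcp_rot: [0.893, 0.45, 0.001, 0.001]
force: [-0.8, 0.3, 4.4]
finger_gap: 10.9
```

```bash
python3 -c "
from h import *
to([605,-132,112],-0.63); print(telemetry.get_obs()['wrist_torque'])
im=imaging.capture('scene')
im=im[:,:,::-1]
c=im[120:260,190:350]; cv2.imwrite('pics/scene3z.png',cv2.resize(c,None,fx=4.2,fy=4.2,interpolation=cv2.INTER_CUBIC))
"
```

```text
t 4.4 tcp [ 606.  -134.2  113.7] jaw -0.637 F [-0.79  0.28  4.43] gap 10.9 | d [ 1.2 -2.1  1.7] tw -0.007
[0.06453447 0.04444552 0.02583206]
```

View pics/scene3z.png

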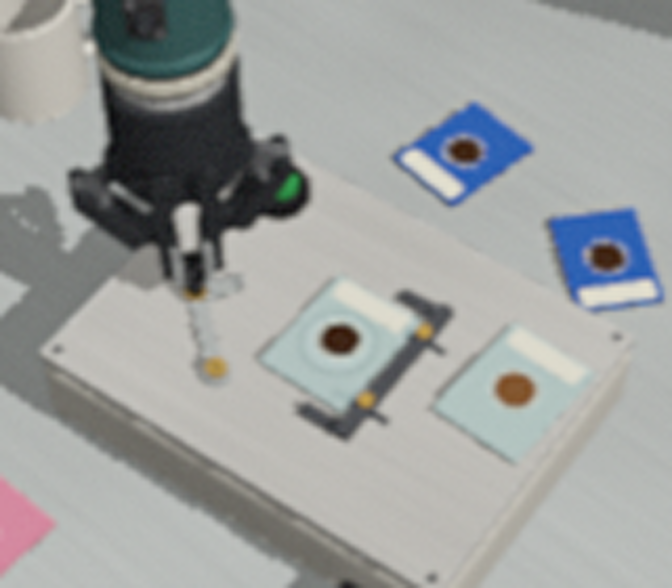

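Call:
servo_tool --deltas '[[-1,[0,0,-2],0],[-1,[0,0,-3.5],0],[-1,[0,0,-4.5],0],[-1,[0,0,-4.5],0]]' --force 35

```text
time_s: 4.95
tcp_pos: [605.7, -133.0, 115.9]
tcp_rot: [0.893, 0.45, 0.0, -0.0]
force: [4.9, 2.5, -7.5]
finger_gap: 10.2
```

```bash
python3 -c "
from h import *
for i in range(3):
  to([605,-132,112],-0.63); im=imaging.capture('scene')
to([605,-132,112],-0.63)
im=im[:,:,::-1]
c=im[120:260,190:350]; cv2.imwrite('pics/scene4z.png',cv2.resize(c,None,fx=4.2,fy=4.2,interpolation=cv2.INTER_CUBIC))
"
```

```text
t 4.95 tcp [ 605.7 -133.   115.9] jaw -0.637 F [ 4.9   2.54 -7.47] gap 10.2 | d [ 0.4 -1.2  3.9] tw -0.007
t 5.0 tcp [ 605.7 -133.   115.8] jaw -0.637 F [ 4.62  3.18 -6.99] gap 10.1 | d [ 0.4 -1.1  3.8] tw -0.007
t 5.05 tcp [ 605.7 -133.   115.8] jaw -0.637 F [ 3.92  3.37 -7.55] gap 10.4 | d [ 0.3 -1.2  3.8] tw -0.007
t 5.1 tcp [ 605.7 -133.   115.8] jaw -0.637 F [ 4.17  3.23 -7.62] gap 9.9 | d [ 0.4 -1.2  3.8] tw -0.007
```

View pics/scene4z.png

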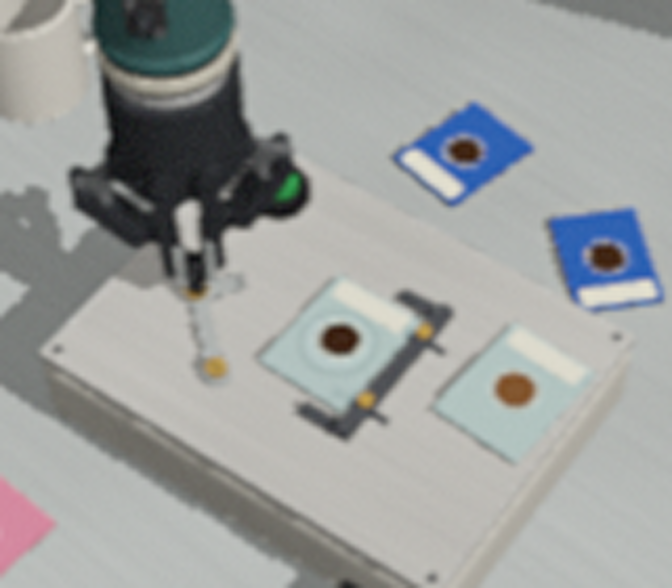

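Call:
servo_tool --deltas '[[-1,[0.7,0,-1.2],0],[-1,[0.7,0,-2.4],0],[-1,[0.7,0,-2.4],0]]' --force 35

```text
time_s: 5.48
tcp_pos: [605.9, -132.1, 117.2]
tcp_rot: [0.893, 0.45, 0.0, -0.001]
force: [3.4, 0.8, -7.2]
finger_gap: 9.7
```

```bash
python3 -c "
from h import *
to([605,-132,112],-0.63); im=imaging.capture('scene')
to([605,-132,112],-0.63)
"
```

```text
t 5.47 tcp [ 605.9 -132.1  117.2] jaw -0.637 F [ 3.4   0.85 -7.18] gap 9.7 | d [-0.5 -0.7  5.2] tw -0.007
t 5.53 tcp [ 605.9 -132.1  117.3] jaw -0.637 F [ 3.84  2.36 -8.79] gap 9.9 | d [-0.5 -0.8  5.3] tw -0.007
```

```bash
cat >> h.py <<'E'
PV=np.array([639.6,-83.9])
def arc(dphi,n,up,r=None):
    o,R,a=ang(); p=o["tcp_pos"]; v=PV-p[:2]; r0=np.hypot(*v); phi=np.arctan2(v[1],v[0]); r=r or r0
    print("r",r0.round(2),"phi",phi.round(3),"alpha",(phi-.102).round(3),"jaw-phi",(a-phi).round(3),"z",p[2].round(1),"F",o["force"].round(1))
    for k in range(1,n+1):
        f=phi+dphi*k/n; t=np.array([*(PV-r*np.array([np.cos(f),np.sin(f)])),p[2]+up])
        print([ -1,list((R.T@(t-p)).round(1)),round(-dphi*k/n,3)])
E
python3 -c "
from h import *
arc(-0.74,8,1.0)"
```

```text
r 58.81 phi 0.96 alpha 0.858 jaw-phi -1.597 z 117.3 F [ 3.8  2.4 -8.8]
[-1, [np.float64(0.1), np.float64(-5.4), np.float64(-1.0)], 0.092]
[-1, [np.float64(0.7), np.float64(-10.8), np.float64(-1.0)], 0.185]
[-1, [np.float64(1.8), np.float64(-16.2), np.float64(-1.0)], 0.277]
[-1, [np.float64(3.4), np.float64(-21.4), np.float64(-1.0)], 0.37]
[-1, [np.float64(5.5), np.float64(-26.4), np.float64(-0.9)], 0.463]
[-1, [np.float64(8.0), np.float64(-31.2), np.float64(-0.9)], 0.555]
[-1, [np.float64(11.0), np.float64(-35.8), np.float64(-0.9)], 0.647]
[-1, [np.float64(14.3), np.float64(-40.0), np.float64(-0.9)], 0.74]
```

Call:
servo_tool --deltas '[[-1,[0.1,-5.4,-1],0.092],[-1,[0.7,-10.8,-1],0.185],[-1,[1.8,-16.2,-1],0.277],[-1,[3.4,-21.4,-1],0.37],[-1,[3.4,-21.4,-1],0.37]]'

```text
time_s: 6.15
tcp_pos: [590.6, -115.9, 117.5]
tcp_rot: [0.96, 0.278, 0.0, -0.002]
force: [4.9, 2.4, -10.4]
finger_gap: 10.0
```

```bash
python3 -c "
from h import *
arc(-0.36,5,1.0)
im=imaging.capture('scene')[:,:,::-1]
c=im[120:260,190:350]; cv2.imwrite('pics/scene5z.png',cv2.resize(c,None,fx=4.2,fy=4.2,interpolation=cv2.INTER_CUBIC))
"
```

```text
r 58.52 phi 0.578 alpha 0.476 jaw-phi -1.585 z 117.5 F [  4.9   2.4 -10.4]
[-1, [np.float64(0.1), np.float64(-4.2), np.float64(-1.0)], 0.072]
[-1, [np.float64(0.5), np.float64(-8.4), np.float64(-1.0)], 0.144]
[-1, [np.float64(1.2), np.float64(-12.6), np.float64(-1.0)], 0.216]
[-1, [np.float64(2.2), np.float64(-16.7), np.float64(-0.9)], 0.288]
[-1, [np.float64(3.5), np.float64(-20.7), np.float64(-0.9)], 0.36]
```

View pics/scene5z.png

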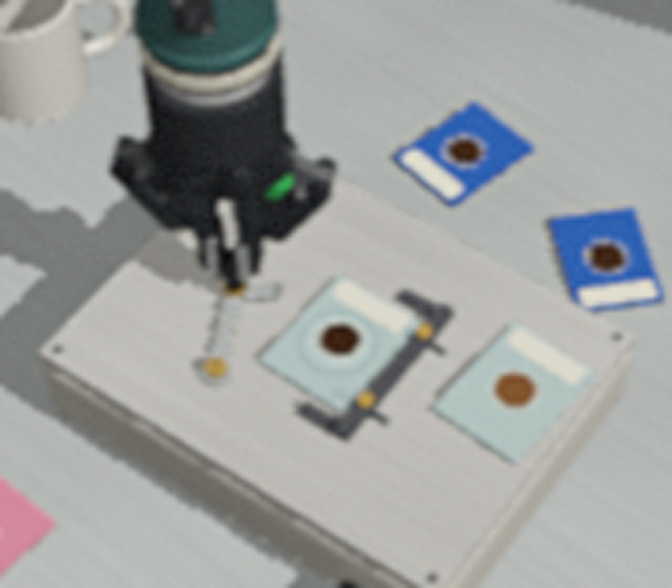

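Call:
servo_tool --deltas '[[-1,[0.6,-4.2,-0.8],0.072],[-1,[1.1,-8.4,-0.8],0.144],[-1,[1.9,-12.6,-0.8],0.216],[-1,[2.9,-16.7,-0.8],0.288],[-1,[2.9,-16.7,-0.8],0.288]]'

```text
time_s: 6.82
tcp_pos: [583.7, -100.4, 117.8]
tcp_rot: [0.99, 0.138, -0.001, -0.002]
force: [3.6, 0.4, -8.7]
finger_gap: 10.2
```

```bash
python3 -c "
from h import *
arc(-0.15,3,1.0)
im=imaging.capture('scene')[:,:,::-1]
c=im[120:260,190:350]; cv2.imwrite('pics/scene6z.png',cv2.resize(c,None,fx=4.2,fy=4.2,interpolation=cv2.INTER_CUBIC))
for t in ('clip_foot','clip_step','slide'):
  print(t,[(d['score'],d['xyz']) for d in nets.tip_of(t,'scene')])
"
```

```text
r 58.27 phi 0.288 alpha 0.186 jaw-phi -1.581 z 117.8 F [ 3.6  0.4 -8.7]
[-1, [np.float64(0.0), np.float64(-2.9), np.float64(-1.0)], 0.05]
[-1, [np.float64(0.2), np.float64(-5.8), np.float64(-1.0)], 0.1]
[-1, [np.float64(0.6), np.float64(-8.7), np.float64(-1.0)], 0.15]
clip_foot [(0.71, [577.1, -83.2, 77.7])]
clip_step [(0.65, [578.3, -86.1, 78.4])]
slide [(0.71, [368.5, 9.8, -0.3]), (0.69, [791.0, -149.8, 2.9]), (0.66, [577.9, -41.0, 68.3]), (0.66, [639.5, -83.9, 69.1]), (0.56, [356.9, -120.4, 3.4])]
```

View pics/scene6z.png

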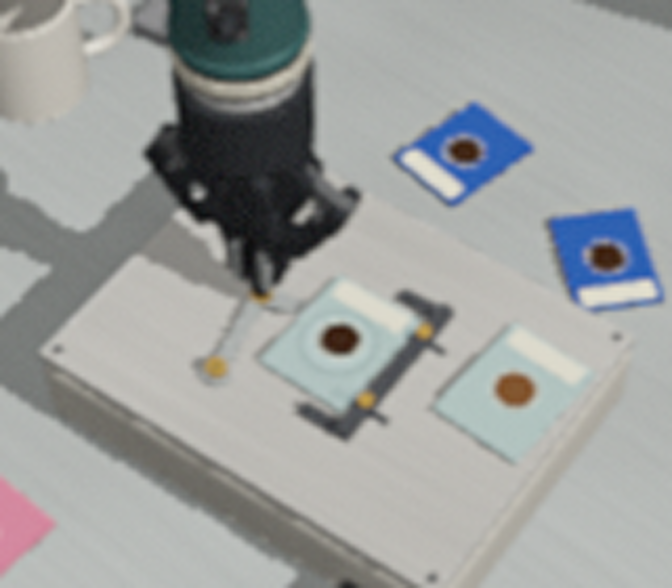

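Call:
servo_tool --deltas '[[-1,[0.3,-2.9,-0.8],0.05],[-1,[0.5,-5.8,-0.8],0.1],[-1,[0.8,-7.6,-0.8],0.135],[-1,[0.8,-7.6,-0.8],0.135]]'

```text
time_s: 7.52
tcp_pos: [582.4, -93.1, 118.4]
tcp_rot: [0.997, 0.071, -0.001, -0.002]
force: [4.2, 0.2, -10.4]
finger_gap: 10.3
```

```bash
python3 -c "
from h import *
arc(-0.15,3,1.0)
im=imaging.capture('scene')[:,:,::-1]
arc(-0.15,3,1.0)
c=im[120:260,190:350]; cv2.imwrite('pics/scene7z.png',cv2.resize(c,None,fx=4.2,fy=4.2,interpolation=cv2.INTER_CUBIC))
"
```

```text
r 57.89 phi 0.16 alpha 0.058 jaw-phi -1.588 z 118.4 F [  4.2   0.2 -10.4]
[-1, [np.float64(0.0), np.float64(-2.9), np.float64(-1.0)], 0.05]
[-1, [np.float64(0.2), np.float64(-5.8), np.float64(-1.0)], 0.1]
[-1, [np.float64(0.5), np.float64(-8.7), np.float64(-1.0)], 0.15]
r 57.86 phi 0.16 alpha 0.058 jaw-phi -1.588 z 118.5 F [  4.2  -0.2 -10.9]
[-1, [np.float64(0.0), np.float64(-2.9), np.float64(-1.0)], 0.05]
[-1, [np.float64(0.2), np.float64(-5.8), np.float64(-1.0)], 0.1]
[-1, [np.float64(0.5), np.float64(-8.7), np.float64(-1.0)], 0.15]
```

View pics/scene7z.png

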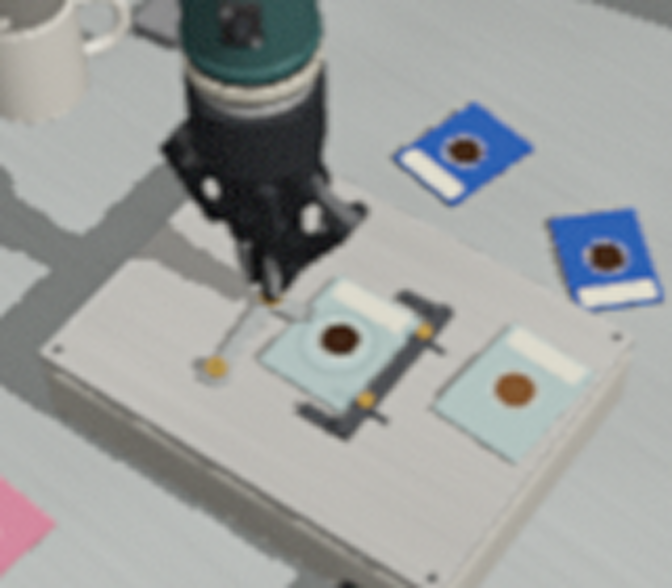

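Call:
servo_tool --deltas '[[-1,[-0.2,0,0.8],0],[-1,[-0.5,0,1.6],0],[-1,[-0.5,0,1.6],0]]'

```text
time_s: 7.95
tcp_pos: [581.8, -93.2, 117.2]
tcp_rot: [0.997, 0.071, -0.001, -0.002]
force: [1.6, -0.1, -8.0]
finger_gap: 10.0
```

```bash
python3 -c "
from h import *
arc(-0.15,3,1.0)"
```

```text
r 58.54 phi 0.16 alpha 0.058 jaw-phi -1.588 z 117.2 F [ 1.6 -0.1 -8. ]
[-1, [np.float64(0.0), np.float64(-2.9), np.float64(-1.0)], 0.05]
[-1, [np.float64(0.2), np.float64(-5.9), np.float64(-1.0)], 0.1]
[-1, [np.float64(0.5), np.float64(-8.8), np.float64(-1.0)], 0.15]
```

Call:
servo_tool --deltas '[[-1,[-0.3,0,0.8],0],[-1,[-0.6,0,1.6],0],[-1,[-0.6,0,1.6],0]]'

```text
time_s: 8.32
tcp_pos: [581.2, -93.3, 116.0]
tcp_rot: [0.997, 0.071, -0.001, -0.002]
force: [0.3, 0.5, -4.6]
finger_gap: 10.2
```

```bash
python3 -c "
from h import *
arc(-0.15,3,1.0)"
```

```text
r 59.14 phi 0.16 alpha 0.058 jaw-phi -1.588 z 116.0 F [ 0.3  0.5 -4.6]
[-1, [np.float64(0.0), np.float64(-3.0), np.float64(-1.0)], 0.05]
[-1, [np.float64(0.2), np.float64(-5.9), np.float64(-1.0)], 0.1]
[-1, [np.float64(0.5), np.float64(-8.9), np.float64(-1.0)], 0.15]
```

Call:
servo_tool --deltas '[[-1,[0,-1.5,-0.4],0.025],[-1,[0,-3,-0.4],0.05],[-1,[0,-3,-0.4],0.05]]'

```text
time_s: 8.7
tcp_pos: [581.0, -90.4, 116.4]
tcp_rot: [0.999, 0.046, -0.001, -0.001]
force: [3.0, -0.3, -6.0]
finger_gap: 10.0
```

```bash
python3 -c "
from h import *
arc(-0.15,3,1.0)
im=imaging.capture('scene')[:,:,::-1]
c=im[120:260,190:350]; cv2.imwrite('pics/scene8z.png',cv2.resize(c,None,fx=4.2,fy=4.2,interpolation=cv2.INTER_CUBIC))"
```

```text
r 58.98 phi 0.111 alpha 0.009 jaw-phi -1.589 z 116.4 F [ 3.  -0.3 -6. ]
[-1, [np.float64(0.0), np.float64(-3.0), np.float64(-1.0)], 0.05]
[-1, [np.float64(0.2), np.float64(-5.9), np.float64(-1.0)], 0.1]
[-1, [np.float64(0.5), np.float64(-8.8), np.float64(-1.0)], 0.15]
```

View pics/scene8z.png

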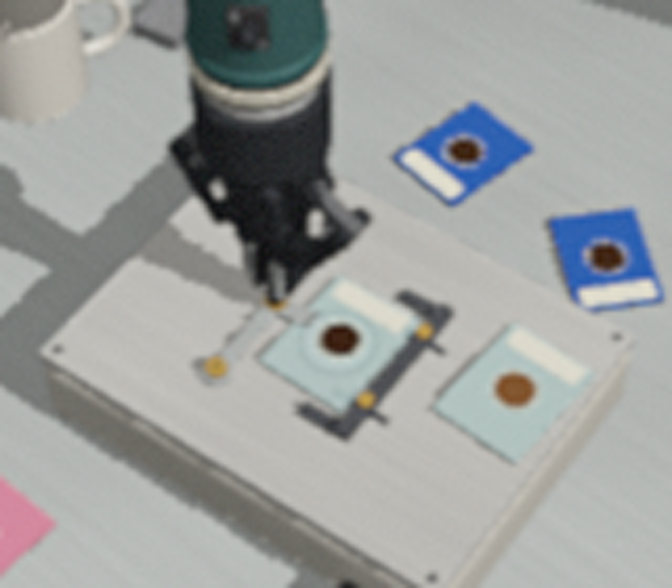

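Call:
servo_tool --deltas '[[-1,[0.2,-1,0.3],0.017],[-1,[0.2,-2,0.5],0.033],[-1,[0.2,-2,0.5],0.033]]'

```text
time_s: 9.12
tcp_pos: [580.7, -88.4, 116.0]
tcp_rot: [1.0, 0.03, -0.001, -0.001]
force: [0.0, -0.5, -4.3]
finger_gap: 10.2
```

```bash
python3 -c "
from h import *
arc(-0.15,3,1.0)"
```

```text
r 59.11 phi 0.077 alpha -0.025 jaw-phi -1.588 z 116.0 F [ 0.  -0.5 -4.3]
[-1, [np.float64(0.0), np.float64(-3.0), np.float64(-1.0)], 0.05]
[-1, [np.float64(0.2), np.float64(-5.9), np.float64(-1.0)], 0.1]
[-1, [np.float64(0.5), np.float64(-8.8), np.float64(-1.0)], 0.15]
```

Call:
servo_tool --deltas '[[-1,[0,-1,0],0.017],[-1,[0.1,-1.8,0],0.03],[-1,[0.1,-1.8,0],0.03]]'

```text
time_s: 9.5
tcp_pos: [580.6, -86.7, 116.1]
tcp_rot: [1.0, 0.015, -0.001, -0.001]
force: [-0.2, -1.3, -5.2]
finger_gap: 9.8
```

```bash
python3 -c "
from h import *
arc(-0.15,3,1.0)"
```

```text
r 59.09 phi 0.047 alpha -0.055 jaw-phi -1.589 z 116.1 F [-0.2 -1.3 -5.2]
[-1, [np.float64(0.0), np.float64(-3.0), np.float64(-1.0)], 0.05]
[-1, [np.float64(0.2), np.float64(-5.9), np.float64(-1.0)], 0.1]
[-1, [np.float64(0.5), np.float64(-8.8), np.float64(-1.0)], 0.15]
```

Call:
servo_tool --deltas '[[-1,[0,-0.8,0.2],0.013],[-1,[0,-1.5,0.2],0.025],[-1,[0,-1.5,0.2],0.025]]'

```text
time_s: 9.88
tcp_pos: [580.5, -85.2, 116.0]
tcp_rot: [1.0, 0.002, -0.001, -0.001]
force: [0.2, -0.9, -4.2]
finger_gap: 10.5
```

```bash
python3 -c "
from h import *
arc(-0.15,3,1.0)
im=imaging.capture('scene')[:,:,::-1]
c=im[120:260,190:350]; cv2.imwrite('pics/scene9z.png',cv2.resize(c,None,fx=4.2,fy=4.2,interpolation=cv2.INTER_CUBIC))"
```

```text
r 59.14 phi 0.022 alpha -0.08 jaw-phi -1.589 z 116.0 F [ 0.2 -0.9 -4.2]
[-1, [np.float64(0.0), np.float64(-3.0), np.float64(-1.0)], 0.05]
[-1, [np.float64(0.2), np.float64(-5.9), np.float64(-1.0)], 0.1]
[-1, [np.float64(0.5), np.float64(-8.9), np.float64(-1.0)], 0.15]
```

View pics/scene9z.png

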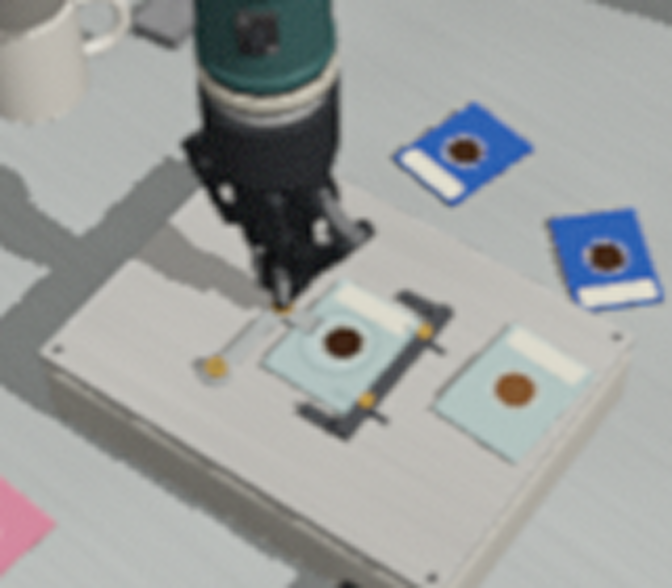

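Call:
servo_tool --deltas '[[-1,[0,-0.8,0.2],0.013],[-1,[0,-1.5,0.2],0.025],[-1,[0,-1.5,0.2],0.025]]'

```text
time_s: 10.3
tcp_pos: [580.4, -83.9, 115.8]
tcp_rot: [1.0, -0.01, -0.002, -0.001]
force: [-1.6, -3.0, -4.2]
finger_gap: 10.5
```

```bash
python3 -c "
from h import *
arc(-0.15,3,1.0)"
```

```text
r 59.23 phi 0.0 alpha -0.102 jaw-phi -1.592 z 115.8 F [-1.6 -3.  -4.2]
[-1, [np.float64(0.0), np.float64(-3.0), np.float64(-1.0)], 0.05]
[-1, [np.float64(0.2), np.float64(-5.9), np.float64(-1.0)], 0.1]
[-1, [np.float64(0.5), np.float64(-8.9), np.float64(-1.0)], 0.15]
```

Call:
servo_tool --deltas '[[-1,[-0.2,-0.6,0.4],0.008],[-1,[-0.2,-1.0,0.5],0.012],[-1,[-0.2,-1.0,0.5],0.012]]'

```text
time_s: 10.68
tcp_pos: [580.4, -83.5, 115.8]
tcp_rot: [1.0, -0.017, -0.001, -0.0]
force: [-0.4, -5.3, -2.4]
finger_gap: 10.1
```

```bash
python3 -c "
from h import *
arc(-0.15,3,1.0)
im=imaging.capture('scene')[:,:,::-1]
arc(-0.15,3,1.0)
c=im[120:260,190:350]; cv2.imwrite('pics/scene10z.png',cv2.resize(c,None,fx=4.2,fy=4.2,interpolation=cv2.INTER_CUBIC))"
```

```text
r 59.23 phi -0.006 alpha -0.108 jaw-phi -1.598 z 115.8 F [-0.4 -5.3 -2.4]
[-1, [np.float64(-0.0), np.float64(-3.0), np.float64(-1.0)], 0.05]
[-1, [np.float64(0.1), np.float64(-5.9), np.float64(-1.0)], 0.1]
[-1, [np.float64(0.4), np.float64(-8.9), np.float64(-1.0)], 0.15]
r 59.23 phi -0.006 alpha -0.108 jaw-phi -1.598 z 115.7 F [-0.8 -5.  -1.6]
[-1, [np.float64(-0.0), np.float64(-3.0), np.float64(-1.0)], 0.05]
[-1, [np.float64(0.1), np.float64(-5.9), np.float64(-1.0)], 0.1]
[-1, [np.float64(0.4), np.float64(-8.9), np.float64(-1.0)], 0.15]
```

View pics/scene10z.png

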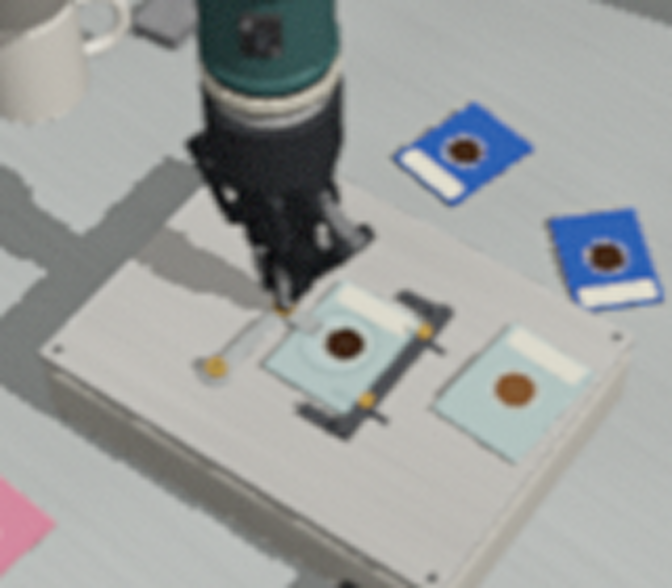

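Call:
servo_tool --deltas '[[-1,[0,-0.7,0.1],0],[-1,[0,-1.0,0.1],0],[-1,[0,-1.1,0.1],0],[-1,[0,-1.1,0.1],0],[-1,[0,-1.1,0.1],0]]'

```text
time_s: 11.35
tcp_pos: [580.4, -83.4, 115.8]
tcp_rot: [1.0, -0.017, -0.001, 0.001]
force: [-0.8, -4.9, -1.8]
finger_gap: 10.0
```

```bash
python3 -c "
from h import *
arc(-0.15,1,1.0)
im=imaging.capture('scene')[:,:,::-1]
arc(-0.15,1,1.0)
c=im[120:260,190:350]; cv2.imwrite('pics/scene11z.png',cv2.resize(c,None,fx=4.2,fy=4.2,interpolation=cv2.INTER_CUBIC))"
```

```text
r 59.18 phi -0.008 alpha -0.11 jaw-phi -1.596 z 115.8 F [-0.8 -4.9 -1.8]
[-1, [np.float64(0.4), np.float64(-8.9), np.float64(-1.0)], 0.15]
r 59.2 phi -0.009 alpha -0.111 jaw-phi -1.596 z 115.8 F [-1.5 -4.8 -2.9]
[-1, [np.float64(0.4), np.float64(-8.9), np.float64(-1.0)], 0.15]
```

View pics/scene11z.png

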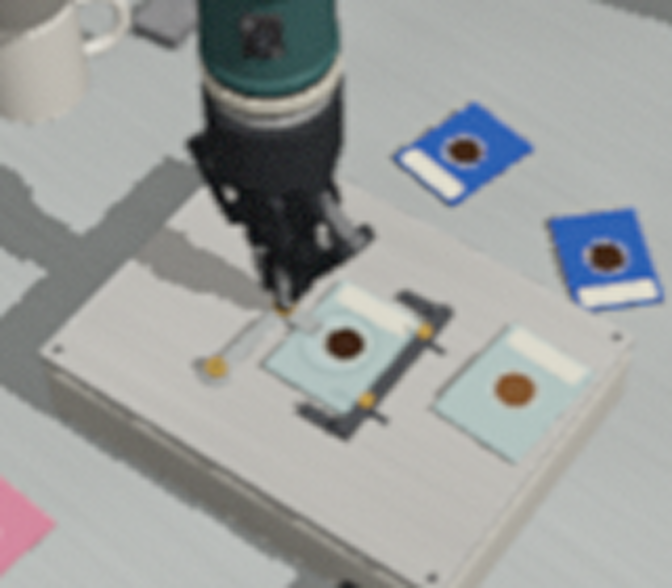

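Call:
servo_tool --deltas '[[-1,[0,-1.0,0.2],0],[-1,[0,-1.6,0.2],0],[-1,[0,-2.1,0.2],0],[-1,[0,-2.1,0.2],0],[-1,[0,-2.1,0.2],0],[-1,[0,-2.1,0.2],0]]'

```text
time_s: 12.15
tcp_pos: [580.5, -83.1, 115.9]
tcp_rot: [1.0, -0.017, -0.001, 0.002]
force: [-1.4, -6.6, -2.5]
finger_gap: 10.2
```

```bash
python3 -c "
from h import *
arc(-0.15,1,1.0)
im=imaging.capture('scene')[:,:,::-1]
arc(-0.15,1,1.0)
c=im[120:260,190:350]; cv2.imwrite('pics/scene12z.png',cv2.resize(c,None,fx=4.2,fy=4.2,interpolation=cv2.INTER_CUBIC))"
```

```text
r 59.14 phi -0.014 alpha -0.116 jaw-phi -1.591 z 115.9 F [-1.4 -6.6 -2.5]
[-1, [np.float64(0.5), np.float64(-8.8), np.float64(-1.0)], 0.15]
r 59.16 phi -0.014 alpha -0.116 jaw-phi -1.591 z 115.9 F [-1.5 -7.2 -1.3]
[-1, [np.float64(0.5), np.float64(-8.8), np.float64(-1.0)], 0.15]
```

View pics/scene12z.png

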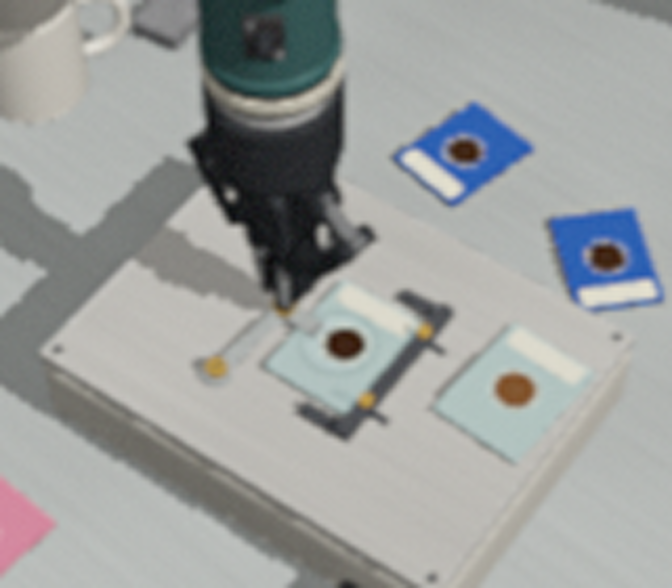

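Call:
servo_tool --deltas '[[-1,[0,-1.6,0.2],0],[-1,[0,-2.3,0.2],0],[-1,[0,-2.9,0.2],0],[-1,[0,-2.9,0.2],0],[-1,[0,-2.9,0.2],0],[-1,[0,-2.9,0.2],0]]'

```text
time_s: 12.95
tcp_pos: [580.5, -82.7, 115.9]
tcp_rot: [1.0, -0.018, -0.001, 0.005]
force: [-0.9, -9.6, -2.1]
finger_gap: 9.9
```

```bash
python3 -c "
from h import *
arc(-0.15,1,1.0)
im=imaging.capture('scene')[:,:,::-1]
arc(-0.15,1,1.0)"
```

```text
r 59.13 phi -0.02 alpha -0.122 jaw-phi -1.587 z 115.9 F [-0.9 -9.6 -2.1]
[-1, [np.float64(0.5), np.float64(-8.8), np.float64(-1.1)], 0.15]
r 59.13 phi -0.02 alpha -0.122 jaw-phi -1.587 z 115.9 F [-1.  -9.6 -1.8]
[-1, [np.float64(0.5), np.float64(-8.8), np.float64(-1.1)], 0.15]
```

Call:
servo_tool --deltas '[[-1,[0,-1.2,0.2],0],[-1,[0,-0.4,0.3],0],[-1,[0,-0.2,0.5],0],[-0.6,[0,-0.2,0.5],0],[-0.3,[0,-0.2,0.5],0],[0,[0,-0.2,0.5],0],[0,[0,-0.2,0.5],0]]'

```text
time_s: 13.88
tcp_pos: [580.7, -82.2, 115.6]
tcp_rot: [1.0, -0.018, -0.001, 0.004]
force: [0.1, -0.1, 0.3]
finger_gap: 42.7
```

```bash
python3 -c "
from h import *
arc(-0.15,1,1.0)
im=imaging.capture('scene')[:,:,::-1]
c=im[120:260,190:350]; cv2.imwrite('pics/scene13z.png',cv2.resize(c,None,fx=4.2,fy=4.2,interpolation=cv2.INTER_CUBIC))"
```

```text
r 58.94 phi -0.03 alpha -0.132 jaw-phi -1.577 z 115.6 F [ 0.1 -0.1  0.3]
[-1, [np.float64(0.6), np.float64(-8.8), np.float64(-1.1)], 0.15]
```

View pics/scene13z.png

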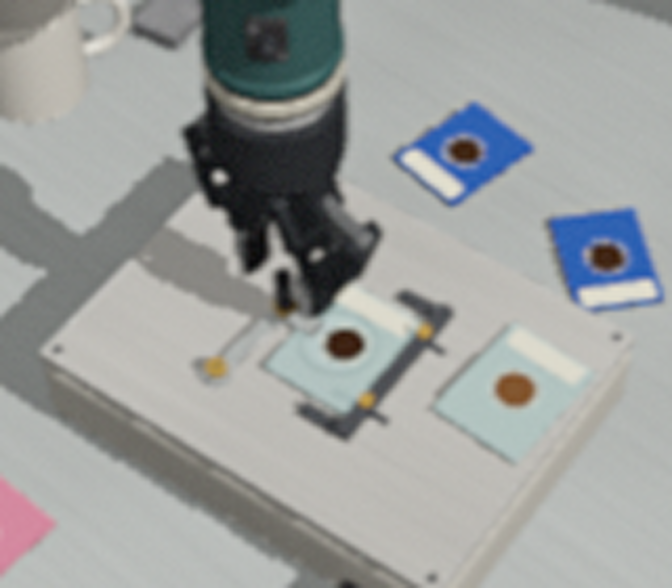

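```bash
python3 -c "
from h import *
to([514,-147.3,180])"
```

```text
t 13.93 tcp [580.6 -82.2 115.6] jaw -1.607 F [0.73 0.8  0.08] gap 42.7 | d [-64.3  68.  -63.7] tw 0
```

Call:
servo_tool --deltas '[[0,[0,0,-20],0],[0,[0,0,-45],0],[0,[0,0,-64],0],[-0.5,[-25,26,-64],0],[-1,[-50,52,-64],0],[-1,[-64.3,68,-50],0],[-1,[-64.3,68,-30],0],[-1,[-64.3,68,-20],0]]'

```text
time_s: 14.92
tcp_pos: [513.3, -147.7, 135.3]
tcp_rot: [1.0, -0.018, -0.001, 0.004]
force: [0.6, -0.1, 0.2]
finger_gap: 0.1
```

```bash
python3 -c "
from h import *
to([514,-147.3,124])
for n in ('scene','top'):
  im=imaging.capture(n)[:,:,::-1]
  c=im[120:260,190:350] if n=='scene' else im[130:290,250:410]; cv2.imwrite('pics/%s14z.png'%n,cv2.resize(c,None,fx=4.2,fy=4.2 if n=='scene' else 3.7,interpolation=cv2.INTER_CUBIC))"
```

```text
t 14.93 tcp [ 513.3 -147.7  135.3] jaw -1.607 F [ 0.55 -0.14  0.19] gap 0.1 | d [ 0.7 -0.5 11.3] tw 0
```

View pics/scene14z.png

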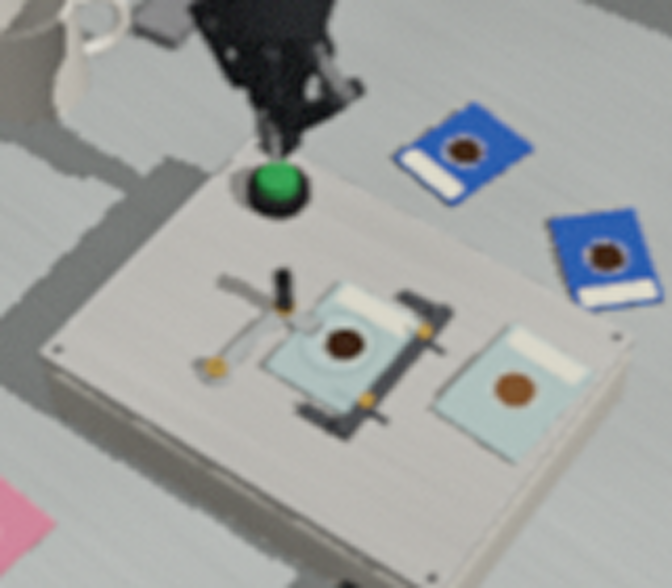

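View pics/top14z.png

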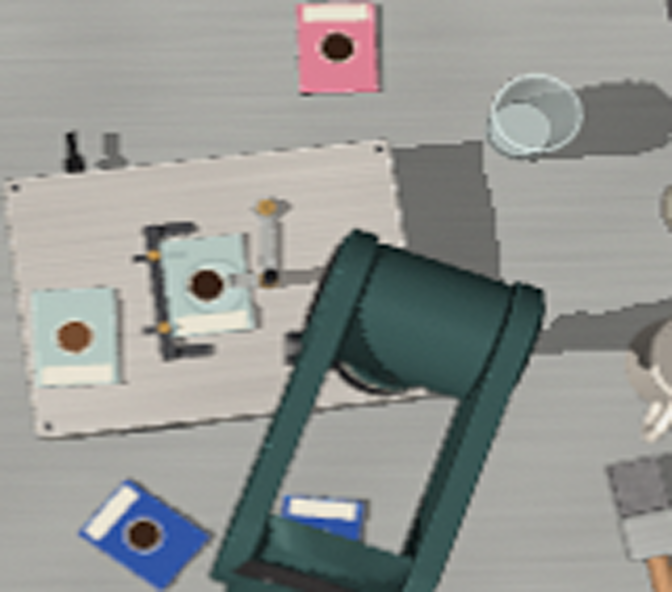

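Call:
servo_tool --deltas '[[-1,[0,0,8],0],[-1,[0,0,14],0],[-1,[0,0,18],0],[-1,[0,0,20],0]]'

```text
time_s: 15.52
tcp_pos: [513.2, -147.4, 114.7]
tcp_rot: [1.0, -0.018, -0.002, 0.004]
force: [-0.8, -0.6, -0.6]
finger_gap: 0.1
```

```bash
python3 -c "
from h import *
to([514,-147.3,108])"
```

```text
t 15.53 tcp [ 513.2 -147.4  114.7] jaw -1.606 F [-0.76 -0.64 -0.58] gap 0.1 | d [ 0.8 -0.1  6.7] tw 0
```

Call:
servo_tool --deltas '[[-1,[0.5,0,2],0],[-1,[0.5,0,4],0],[-1,[0.5,0,5],0],[-1,[0.5,0,5],0]]'

```text
time_s: 16.02
tcp_pos: [513.6, -147.4, 110.0]
tcp_rot: [1.0, -0.018, -0.002, 0.004]
force: [-2.2, 1.2, 4.4]
finger_gap: 0.1
```

```bash
python3 -c "
from h import *
to([514,-147.3,108])"
```

```text
t 16.02 tcp [ 513.6 -147.4  110. ] jaw -1.606 F [-2.2   1.17  4.38] gap 0.1 | d [ 0.4 -0.2  2. ] tw 0
```

Call:
servo_tool --deltas '[[-1,[0,0,2],0],[-1,[0,0,3],0],[-1,[0,0,3.5],0],[-1,[0,0,3.5],0],[-1,[0,0,3.5],0]]'

```text
time_s: 16.65
tcp_pos: [513.8, -147.5, 108.0]
tcp_rot: [1.0, -0.018, -0.002, 0.004]
force: [-4.3, 2.3, 8.7]
finger_gap: -0.1
```

```bash
python3 -c "
from h import *
to([514,-147.3,108])"
```

```text
t 16.65 tcp [ 513.8 -147.5  108. ] jaw -1.606 F [-4.34  2.29  8.74] gap -0.1 | d [ 0.2 -0.2 -0. ] tw 0
```

Call:
servo_tool --deltas '[[-1,[-0.3,0,2],0],[-1,[-0.3,0,3.5],0],[-1,[-0.3,0,3.5],0],[-1,[-0.3,0,3.5],0]]'

```text
time_s: 17.15
tcp_pos: [513.7, -147.5, 107.8]
tcp_rot: [1.0, -0.018, -0.001, 0.004]
force: [-8.0, 3.1, 16.4]
finger_gap: -0.0
```

```bash
python3 -c "
from h import *
to([514,-147.3,108])
for n in ('scene','top'):
  im=imaging.capture(n)[:,:,::-1]
  c=im[120:260,190:350] if n=='scene' else im[130:290,250:410]; cv2.imwrite('pics/%s15z.png'%n,cv2.resize(c,None,fx=4.2,fy=4.2 if n=='scene' else 3.7,interpolation=cv2.INTER_CUBIC))"
```

```text
t 17.15 tcp [ 513.7 -147.5  107.8] jaw -1.606 F [-7.96  3.11 16.38] gap -0.0 | d [ 0.3 -0.2 -0.2] tw 0
```

View pics/scene15z.png

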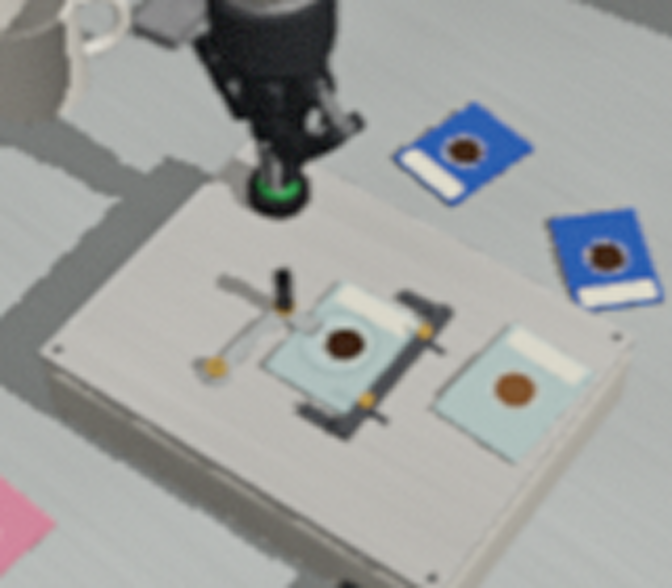

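Call:
servo_tool --deltas '[[-1,[0,0,-15],0],[-1,[0,0,-45],0],[-1,[0,0,-72],0],[-0.5,[20,-20,-72],0],[0,[45,-45,-72],0],[0,[64,-66,-72],0],[0,[64,-66,-72],0]]'

```text
time_s: 18.12
tcp_pos: [581.2, -81.9, 178.4]
tcp_rot: [1.0, -0.016, -0.001, 0.004]
force: [-1.0, 0.7, -0.7]
finger_gap: 42.8
```

```bash
python3 -c "
from h import *
to([580.2,-83.5,114.5],-1.6)
im=imaging.capture('scene')[:,:,::-1]
c=im[120:260,190:350]; cv2.imwrite('pics/scene16z.png',cv2.resize(c,None,fx=4.2,fy=4.2,interpolation=cv2.INTER_CUBIC))"
```

```text
t 18.12 tcp [581.2 -81.9 178.4] jaw -1.604 F [-1.    0.75 -0.69] gap 42.8 | d [-0.8  1.1 63.9] tw -0.004
```

View pics/scene16z.png

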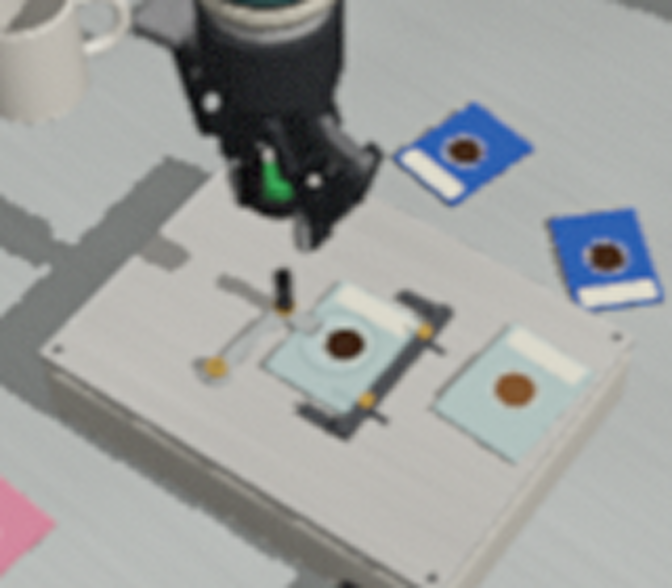

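Call:
servo_tool --deltas '[[0,[-0.8,1,25],0],[0,[-0.8,1,48],0],[0,[-0.8,1,60],0],[0,[-0.8,1,63.5],0],[-0.4,[-0.8,1,63.5],0],[-0.7,[-0.8,1,63],0],[-1,[-0.8,1,62.5],0],[-1,[-0.8,1,62.5],0]]' --force 30

```text
time_s: 19.18
tcp_pos: [580.0, -84.3, 116.6]
tcp_rot: [1.0, -0.017, -0.001, 0.005]
force: [1.2, 0.0, 1.2]
finger_gap: 10.5
```

```bash
python3 -c "
from h import *
arc(0.1,1,1)
im=imaging.capture('scene')[:,:,::-1]
arc(0.1,1,1)
c=im[120:260,190:350]; cv2.imwrite('pics/scene17z.png',cv2.resize(c,None,fx=4.2,fy=4.2,interpolation=cv2.INTER_CUBIC))"
```

```text
r 59.63 phi 0.006 alpha -0.096 jaw-phi -1.61 z 116.6 F [1.2 0.  1.2]
[-1, [np.float64(0.5), np.float64(5.9), np.float64(-0.9)], -0.1]
r 59.62 phi 0.006 alpha -0.096 jaw-phi -1.611 z 116.6 F [ 1.4 -0.5  0.7]
[-1, [np.float64(0.5), np.float64(5.9), np.float64(-0.9)], -0.1]
```

View pics/scene17z.png

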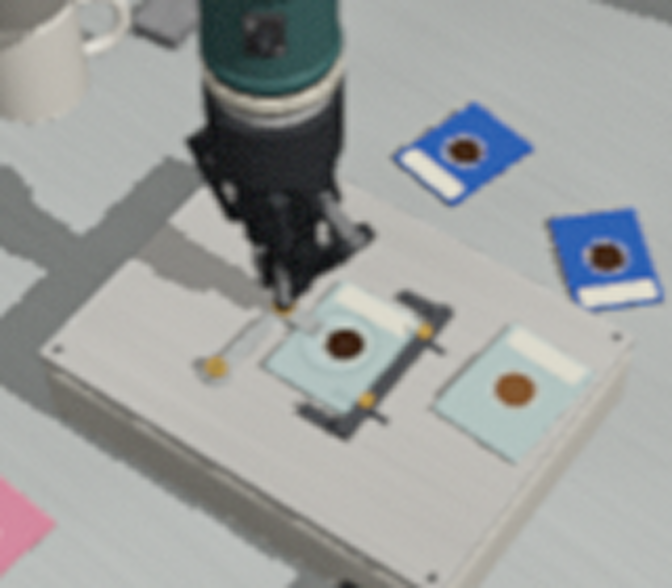

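Call:
servo_tool --deltas '[[-1,[0.5,0,-1.5],0],[-1,[1,0,-2.8],0],[-1,[1.3,0,-3.5],0],[-1,[1.3,0,-3.5],0]]' --force 35

```text
time_s: 19.73
tcp_pos: [581.2, -84.2, 119.2]
tcp_rot: [1.0, -0.017, -0.001, 0.004]
force: [3.6, 0.8, -8.4]
finger_gap: 9.9
```

```bash
python3 -c "
from h import *
arc(0.4,4,0.8)
im=imaging.capture('scene')[:,:,::-1]
c=im[120:260,190:350]; cv2.imwrite('pics/scene18z.png',cv2.resize(c,None,fx=4.2,fy=4.2,interpolation=cv2.INTER_CUBIC))"
```

```text
r 58.37 phi 0.004 alpha -0.098 jaw-phi -1.609 z 119.2 F [ 3.6  0.8 -8.4]
[-1, [np.float64(0.5), np.float64(5.8), np.float64(-0.8)], -0.1]
[-1, [np.float64(1.6), np.float64(11.5), np.float64(-0.7)], -0.2]
[-1, [np.float64(3.3), np.float64(17.1), np.float64(-0.7)], -0.3]
[-1, [np.float64(5.5), np.float64(22.5), np.float64(-0.6)], -0.4]
```

View pics/scene18z.png

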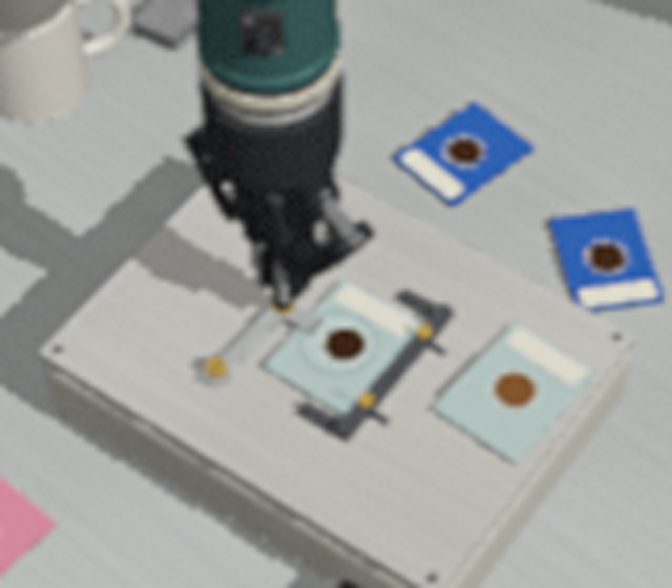

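Lifted 2.6 mm off the glass with the slide still; swing away.

Call:
servo_tool --deltas '[[-1,[0.3,3,-1.0],-0.05],[-1,[0.7,5.8,-1.0],-0.1],[-1,[1.8,11.5,-1.0],-0.2],[-1,[3.5,17.1,-1.0],-0.3],[-1,[5.7,22.5,-1.0],-0.4],[-1,[5.7,22.5,-1.0],-0.4]]'

```text
time_s: 20.52
tcp_pos: [586.2, -106.6, 119.7]
tcp_rot: [0.983, 0.181, -0.002, 0.004]
force: [5.3, 1.0, -9.0]
finger_gap: 10.2
```

```bash
python3 -c "
from h import *
arc(0.5,5,0.5)
im=imaging.capture('scene')[:,:,::-1]
c=im[120:260,190:350]; cv2.imwrite('pics/scene19z.png',cv2.resize(c,None,fx=4.2,fy=4.2,interpolation=cv2.INTER_CUBIC))"
```

```text
r 58.0 phi 0.403 alpha 0.301 jaw-phi -1.609 z 119.7 F [ 5.3  1.  -9. ]
[-1, [np.float64(0.5), np.float64(5.8), np.float64(-0.5)], -0.1]
[-1, [np.float64(1.6), np.float64(11.5), np.float64(-0.4)], -0.2]
[-1, [np.float64(3.2), np.float64(17.0), np.float64(-0.4)], -0.3]
[-1, [np.float64(5.4), np.float64(22.4), np.float64(-0.4)], -0.4]
[-1, [np.float64(8.1), np.float64(27.5), np.float64(-0.4)], -0.5]
```

View pics/scene19z.png

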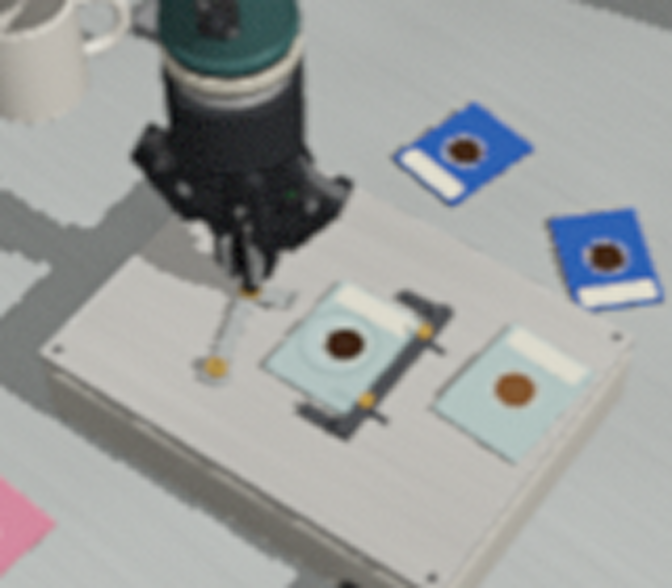

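Call:
servo_tool --deltas '[[-1,[0.5,5.8,0.3],-0.1],[-1,[1.4,11.5,1],-0.2],[-1,[2.8,17.2,1.6],-0.3],[-1,[4.8,22.8,2.2],-0.4],[-1,[7.3,28.1,2.8],-0.5],[-1,[7.3,28.1,2.8],-0.5]]'

```text
time_s: 21.32
tcp_pos: [603.0, -130.4, 117.7]
tcp_rot: [0.909, 0.418, -0.003, 0.003]
force: [1.6, 0.5, -4.4]
finger_gap: 10.0
```

```bash
python3 -c "
from h import *
arc(0.5,5,0)"
```

```text
r 59.17 phi 0.904 alpha 0.802 jaw-phi -1.613 z 117.7 F [ 1.6  0.5 -4.4]
[-1, [np.float64(0.5), np.float64(5.9), np.float64(0.0)], -0.1]
[-1, [np.float64(1.7), np.float64(11.7), np.float64(0.0)], -0.2]
[-1, [np.float64(3.4), np.float64(17.4), np.float64(0.0)], -0.3]
[-1, [np.float64(5.6), np.float64(22.8), np.float64(0.0)], -0.4]
[-1, [np.float64(8.4), np.float64(28.0), np.float64(0.0)], -0.5]
```

Call:
servo_tool --deltas '[[-1,[0.4,5.9,0.4],-0.1],[-1,[1.4,11.7,0.8],-0.2],[-1,[3.1,17.4,1.2],-0.3],[-1,[5.3,22.8,1.2],-0.4],[-1,[6.6,25.5,1.2],-0.45],[-1,[6.6,25.5,1.2],-0.45]]'

```text
time_s: 22.08
tcp_pos: [626.6, -142.2, 117.3]
tcp_rot: [0.793, 0.609, -0.004, 0.003]
force: [1.2, -0.3, -3.2]
finger_gap: 10.2
```

```bash
python3 -c "
from h import *
arc(0.1,2,0)"
```

```text
r 59.73 phi 1.352 alpha 1.25 jaw-phi -1.614 z 117.3 F [ 1.2 -0.3 -3.2]
[-1, [np.float64(0.2), np.float64(3.0), np.float64(-0.0)], -0.05]
[-1, [np.float64(0.6), np.float64(5.9), np.float64(-0.0)], -0.1]
```

Now push on to the stop.

Call:
servo_tool --deltas '[[-1,[0.1,1.5,0.3],-0.025],[-1,[0.2,3.0,0.5],-0.05],[-1,[0.3,4.2,0.5],-0.05],[-1,[0.3,4.2,0.5],-0.05],[-1,[0.3,4.2,0.5],-0.05]]'

```text
time_s: 22.7
tcp_pos: [630.5, -143.2, 116.9]
tcp_rot: [0.778, 0.628, -0.004, 0.003]
force: [-1.3, -0.7, -2.1]
finger_gap: 9.8
```

```bash
python3 -c "
from h import *
arc(0.1,2,0)"
```

```text
r 59.98 phi 1.419 alpha 1.317 jaw-phi -1.63 z 116.9 F [-1.3 -0.7 -2.1]
[-1, [np.float64(0.3), np.float64(3.0), np.float64(-0.0)], -0.05]
[-1, [np.float64(0.7), np.float64(6.0), np.float64(-0.0)], -0.1]
```

Call:
servo_tool --deltas '[[-1,[0,1.0,0.3],0],[-1,[0.1,2.0,0.5],0],[-1,[0.1,2.0,0.5],0],[-1,[0.1,2.0,0.5],0]]'

```text
time_s: 23.2
tcp_pos: [631.2, -143.7, 116.1]
tcp_rot: [0.778, 0.628, -0.005, 0.002]
force: [-4.1, -1.7, -1.6]
finger_gap: 10.5
```

```bash
python3 -c "
from h import *
arc(0.1,2,0)
im=imaging.capture('scene')[:,:,::-1]
c=im[120:260,190:350]; cv2.imwrite('pics/scene20z.png',cv2.resize(c,None,fx=4.2,fy=4.2,interpolation=cv2.INTER_CUBIC))"
```

```text
r 60.42 phi 1.432 alpha 1.33 jaw-phi -1.644 z 116.1 F [-4.1 -1.7 -1.6]
[-1, [np.float64(0.3), np.float64(3.0), np.float64(-0.0)], -0.05]
[-1, [np.float64(0.7), np.float64(6.0), np.float64(-0.0)], -0.1]
```

View pics/scene20z.png

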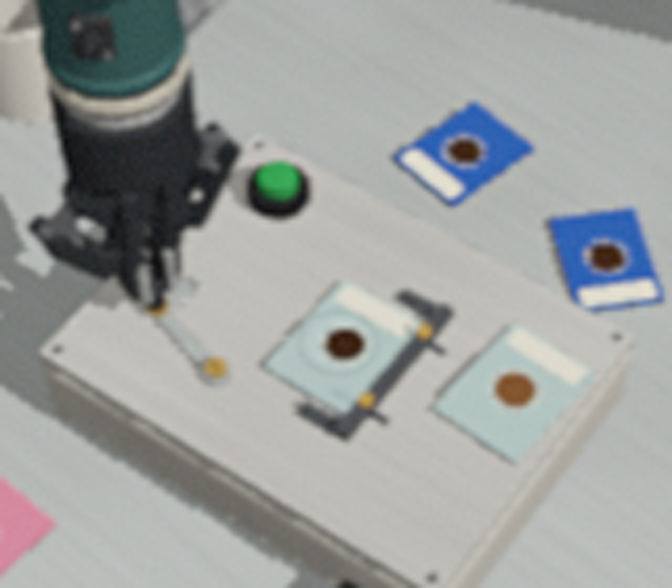

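Call:
servo_tool --deltas '[[-1,[0,0.3,0.8],0],[-0.6,[0,0.3,0.8],0],[-0.2,[0,0.3,0.8],0],[0,[0,0.3,0.8],0],[0,[0,0.3,0],0],[0,[0,0.3,-20],0],[0,[0,0.3,-50],0],[0,[0,0.3,-90],0]]'

```text
time_s: 24.25
tcp_pos: [631.8, -142.8, 207.5]
tcp_rot: [0.778, 0.628, -0.005, 0.002]
force: [-0.1, -1.1, -0.1]
finger_gap: 42.9
```

```bash
python3 -c "
from h import *
to([500,-250,230])
for n in ('scene','top'):
  im=imaging.capture(n)[:,:,::-1]
  c=im[120:260,190:350] if n=='scene' else im[130:290,250:410]; cv2.imwrite('pics/%s21z.png'%n,cv2.resize(c,None,fx=4.2,fy=4.2 if n=='scene' else 3.7,interpolation=cv2.INTER_CUBIC))"
```

```text
t 24.25 tcp [ 631.8 -142.8  207.5] jaw -0.212 F [-0.07 -1.15 -0.11] gap 42.9 | d [-132.8 -106.4  -20.6] tw 0
```

View pics/scene21z.png

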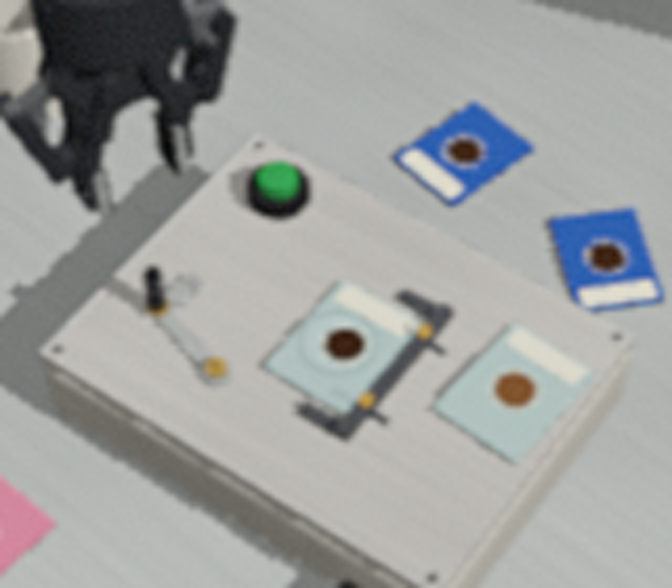

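Call:
servo_tool --deltas '[[0,[0,0,-30],0],[0,[0,-45,-40],0],[0,[0,-90,-40],0],[0,[0,-135,-40],0],[0,[30,-180,-40],0],[0,[60,-225,-40],0],[0,[90,-250,-40],0],[0,[90,-250,-40],0]]'

```text
time_s: 25.35
tcp_pos: [408.1, -1.0, 252.3]
tcp_rot: [0.777, 0.63, -0.0, 0.009]
force: [-0.1, -1.3, 0.5]
finger_gap: 42.6
```

```bash
python3 -c "
from h import *
to([500,-250,230])
for n in ('scene','top'):
  im=imaging.capture(n)[:,:,::-1]; cv2.imwrite('pics/%s22.png'%n,im)
c=im[130:290,220:420]; cv2.imwrite('pics/top22z.png',cv2.resize(c,None,fx=3.7,fy=3.7,interpolation=cv2.INTER_CUBIC))"
```

```text
t 25.35 tcp [408.1  -1.  252.3] jaw -0.209 F [-0.09 -1.34  0.53] gap 42.6 | d [-224.3  141.1   26.6] tw 0
```

View pics/top22z.png

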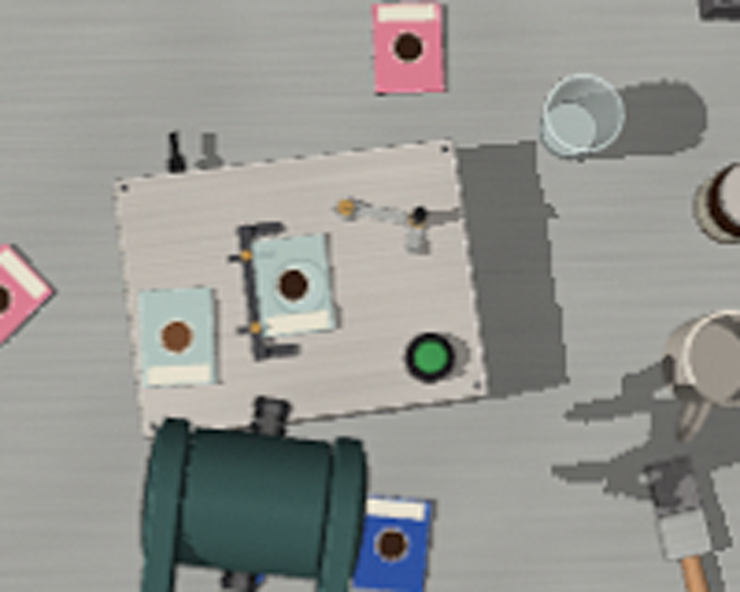

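View pics/scene22.png

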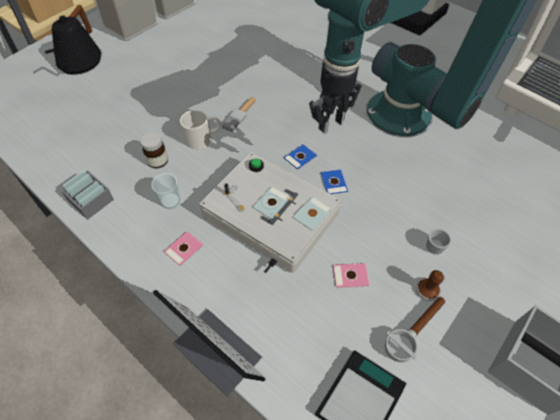

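```bash
python3 -c "
from h import *
k=unproj((220+(420+.5)/3.7-.5,130+(215+.5)/3.7-.5),'top',108); p=unproj((220+(349+.5)/3.7-.5,130+(208+.5)/3.7-.5),'top',76)
print(k,p,np.arctan2(p[1]-k[1],p[0]-k[0])-.102)
# slide yaw from long far/near edges
a=[unproj((220+(x+.5)/3.7-.5,130+(y+.5)/3.7-.5),'top',75)[:2] for x,y in [(326,234),(335,327),(252,239),(263,335)]]
print(a,[np.arctan2(*(u-v)[::-1]) for u,v in [(a[0],a[1]),(a[2],a[3])]])
print(telemetry.get_obs()['joint_vel'].round(3)); print(bot.finish_job())"
```

```text
[ 626.77761433 -140.01492516  108.        ] [638.27571611 -84.50818861  76.        ] 1.2645373652609497
[array([617.06887616, -64.89558401]), array([539.66799184, -70.28964795]), array([614.1837213,  -3.5193444]), array([534.3528026, -10.7948493])] [np.float64(0.06957745915911041), np.float64(0.09088535784336772)]
[-0.023  0.025 -0.009  0.001 -0.001  0.001]
the job is handed in; nothing more can be done
None
```

I carried out the whole sequence and handed the job in at about 25 s of the 72 s limit. No verdict was reported, so the checks below are my own.

- **Seating the slide:** I gripped the thumb post, raised the foot about 3 to 4 mm and swung it over the slide's free edge. I then lowered it and pushed until the slide stopped at the fence. The push at the post reached 9.6 N and was held for about 0.4 s. The slide-to-fence force itself could not be measured.
- **Shutter:** With the clip let go and still holding the slide, I pressed the green button until it bottomed out. It travelled about 6 mm and took about 16 N at the end. The pictures show it back up.
- **Swinging the clip back:** I regripped the post, lifted the foot off the glass and swung the clip to its stop, where it resisted with about 4 N. I then let go and moved the arm clear.

| Final check | Reading | Needed |
|---|---|---|
| Clip angle from the top picture | about 1.26 rad | over 1.22 rad |
| Clip angle from the arm while gripped | about 1.32 to 1.33 rad | over 1.22 rad |
| Slide yaw against the grind camera | about 0.01 to 0.03 rad (its two edges differ) | below 0.05 rad |
| Slide against the fence | looks touching in the pictures | within 3 mm |
| Bystanders | look unmoved in the pictures (not measured) | spare slide 10 mm, others 15 mm |

The two clip angles differ by about 0.06 rad, which is within my pixel-reading error, but the lower one leaves only a small margin. I read the pixel positions by hand, so the clip and yaw figures are rough.

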